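# Restock the rotating plaque display from the leaning stack

## Task

Restock the rotating display: draw the coloured house boards out of the leaning stack, red first, then yellow, then green (whichever are there), without toppling the others, and stand each one centred and leaning in the empty easel at the loading side, letting go and turning the carousel one stop clockwise (seen from above) after each board, the last included, so that an empty easel comes round each time. Leave the bare plywood boards leaning where they are, and in the end stand the blue stop block upright on the table close in front of the middle of the foremost plywood board's foot (a gap of a couple of centimetres at most). Disturb nothing else on the table.

Things in the scene. Friction and masses are not known exactly. Their poses are not given: they have to be found in the camera images.
- red: House-shaped craft board, red on both faces, 116 mm wide, 80 mm tall, 8 mm thick, about 75 g, in the stack leaning 10 to 20 degrees (later up to 40) back against the low wall. Origin: centre of its bottom face; x through its thickness (top leans towards +x), y along its width, z up the board. Has a tab on top. May be absent.
- red_tab (a point): Top centre of the red board's chimney-like tab: 20 mm wide, 8 mm thick, rising 42 mm from the board's top edge (z = 80 to 122 mm of the board), centred at y = +40 mm of the board. No other board has a tab at that spot, so fingers can straddle it. Axes as the board's.
- yellow: House-shaped craft board, yellow on both faces, 116 mm wide, 80 mm tall, 8 mm thick, about 75 g, in the stack leaning 10 to 20 degrees (later up to 40) back against the low wall. Origin: centre of its bottom face; x through its thickness (top leans towards +x), y along its width, z up the board. Has a tab on top. May be absent.
- yellow_tab (a point): Top centre of the yellow board's chimney-like tab: 20 mm wide, 8 mm thick, rising 42 mm from the board's top edge (z = 80 to 122 mm of the board), centred at y = 0 of the board. No other board has a tab at that spot, so fingers can straddle it. Axes as the board's.
- green: House-shaped craft board, green on both faces, 116 mm wide, 80 mm tall, 8 mm thick, about 75 g, in the stack leaning 10 to 20 degrees (later up to 40) back against the low wall. Origin: centre of its bottom face; x through its thickness (top leans towards +x), y along its width, z up the board. Has a tab on top. May be absent.
- green_tab (a point): Top centre of the green board's chimney-like tab: 20 mm wide, 8 mm thick, rising 42 mm from the board's top edge (z = 80 to 122 mm of the board), centred at y = -40 mm of the board. No other board has a tab at that spot, so fingers can straddle it. Axes as the board's.
- plain1: House-shaped craft board, bare plywood on both faces, 116 mm wide, 80 mm tall, 8 mm thick, about 75 g, in the stack leaning 10 to 20 degrees (later up to 40) back against the low wall. Origin: centre of its bottom face; x through its thickness (top leans towards +x), y along its width, z up the board. No tab. Stays in the stack.
- plain2: House-shaped craft board, bare plywood on both faces, 116 mm wide, 80 mm tall, 8 mm thick, about 75 g, in the stack leaning 10 to 20 degrees (later up to 40) back against the low wall. Origin: centre of its bottom face; x through its thickness (top leans towards +x), y along its width, z up the board. No tab. Stays in the stack.
- wall: Low fixed white-planked upstand: 210 mm long (y), 18 mm thick (x), 60 mm tall; origin: centre of its underside. The boards stand on the table on its -x side, in any order, feet about 9 mm apart, the foremost up to 65 mm from the origin; each leans on the wall's top edge or the board behind, and drops back when that one is drawn out, to a lean of up to 40 degrees.
- carousel: Fixed foot of the rotating display; origin on the turning axis at table level; -x is the loading side, nearest the robot. Above it turns a disc, radius 135 mm, top at z = 40 mm, with a 132 mm square plinth (top at z = 85 mm; its four sides are the easels) and four round upright posts, one between each two easels, by which the disc is turned.
- turn (a joint): Angle of the disc, rad, growing clockwise seen from above (the loading side moves to +y of the foot). A spring detent draws it to the nearest multiple of 1.571, where an easel faces the loading side squarely; it must be forced past halfway (at most about 0.3 N m). Starts at the stop at 0; turns on without end.
- load (a point): Easel at the loading side: point on the disc's top, 81 mm from the axis, for the bottom of a board, its axes parallel to the foot's but for the lean of 8 to 17 degrees to +x. The channel is 22 mm wide, from the plinth (66 mm from the axis) to a lip (88 mm; 10 mm high, 5 thick, 90 long). The foot stands near the lip, the board leans on the plinth. Does not turn.
- stop1 (a point): The same point one stop on (clockwise from above, at +y of the foot). Does not turn.
- stop2 (a point): The same point two stops on, on the far side (+x). Does not turn.
- stop3 (a point): The same point three stops on (-y). Does not turn.
- post (a point): Top centre of the post at the front right (-x, -y of the foot) when the disc is at a stop: aluminium, 16 mm in diameter, 122 mm from the axis, from the disc (z = 40 mm) up to z = 165 mm. Pulled a quarter turn round the loading side towards +y it indexes the carousel one stop clockwise. The point does not turn.
- block: Loose stop block, blue with a dark steel sole, 50 mm (x) by 45 mm (y), 76 mm tall, about 0.4 kg. Origin: centre of its underside, z up.
- spool_red: Red thread spool, 33 mm across, 45 mm tall. Origin: centre of its underside. Leave it alone.
- spool_green: Green thread spool, 33 mm across, 45 mm tall. Origin: centre of its underside. Leave it alone.
- spool_white: White thread spool, 33 mm across, 45 mm tall. Origin: centre of its underside. Leave it alone.
- cup: Black cup, 76 mm across, 95 mm tall. Origin: centre of its underside. Leave it alone.
- glue: White glue bottle, 52 mm across, 130 mm tall. Origin: centre of its underside. Leave it alone.
- paint: Blue paint jar, 60 mm across, 60 mm tall. Origin: centre of its underside. Leave it alone.
- brush: Brush lying on the table. Origin: centre of its underside. Leave it alone.
Things that resemble listed ones, but are neither listed nor needed, are in the scene too. There is more than one size of the block; the job needs the smaller.

How it is judged:
By the outcome, as a careful person would: the job done as asked, in the order asked, and still so for the second after the job is handed in, with the robot touching nothing.
Of red, yellow, green only 2 to 3 are there at a start; the rules pass over those that are not, and their reading is None.
At some moment in a run one of block may be knocked a few centimetres aside while the robot is not near it.
It also fails if it takes over 210 s, if anything falls off the work surface, if the arm or the gripper's body presses on something with over 40 N, if the wrist force passes 120 N, or if a joint passes its speed limit or range.

## Robot

A 6-joint arm with a two-finger parallel gripper is mounted at the origin on the work surface. World frame = base frame: x ahead of the robot, y to its left, z up, the work surface at z = 0. Lengths are in m, angles in rad, forces in N, time in s.
With the tool pointing down it reaches from about 0.35 to 0.975 m from the base axis. Payload 7.1 kg.
Tool frame: the origin (TCP) lies at the centre of the arm's flange, where the gripper is bolted on; the fingertips stand 182 mm ahead of it and the grasp point (between the pads) lies 163 mm ahead of it; z points along the fingers, y is the line along which they close (so a half turn about z gives the same grasp; the last joint's range is limited). The gripper opens to 88 mm and grips with 3 to 60 N. Pads are 20 mm wide; open, the fingers measure 115 mm over their backs; the gripper's body (75 mm by 178 mm) begins 61 mm behind the grasp point.
Start: joints at [1.167, 0.423, 1.63, -0, 1.089, -0.019], TCP at [0.235, 0.579, 0.405] pointing down, gripper open.
Joint ranges: [-3, 3], [-0.9, 2.11], [0.09, 2.58], [-1.31, 4.45], [0.11, 2.69], [-2.54, 2.54]. Speed limits (rad/s): [2.39, 2.39, 3.01, 3.14, 3.14, 3.14].

## Interface

Orientations are given as a 3x3 rotation matrix whose columns are the frame's x, y, z axes.
In Python, from workcell import arm gives the robot as it stands. The module is installed in compiled form; this text tells all that it offers.
- The arm moves only by the tool play_rows, never from a script. Its argument "commands" is a list of rows, each a list of 2 entries, a list of its own where there are three numbers: the shift along the world's x, y, z in m, then the turn, a rotation vector about the world's x, y, z in rad. A call has 1 to 10 rows; each row shifts and turns the commanded pose from where the row before left it; what a row does not reach is not made up. A row lasts 1/8 s, in which the tool goes at most 62.5 mm and 10.7 degrees, less where a joint would pass 70% of its speed; a pose out of reach is approached as far as the arm can. A call with a gripper value outside its range is refused whole. "claw" is the finger opening in m, from 0 to 0.0878, set as the call begins (left out, the last holds). The fingers move at their own pace and stop on an object; "grip_force" is the grip in N (left out, the last holds). Time passes only in rows, so rows that do not move let the fingers close. It gives the time, the measured TCP pose, the force, the opening and the grip force at its end, in the units of the state.
- arm.read_state(): the state, without advancing time (a new reading comes with each control period).
- arm.get_image(name): name is "scene" or "side" or "wrist"; returns a dict with "image" (400x640x3 uint8, red, green, blue), "fx", "fy", "cx", "cy" (pixels), "pose" (4x4, takes a point from camera to world coordinates). Camera axes: x right, y down, z forward; pixel columns grow to the right and rows downward; lengths in m; the calibration is good to about 2 mm. A picture is of the moment at which its call begins. There is no depth.
- arm.sign_off(): hands the job in; it is judged then, once.
Trained networks look in the newest picture that a camera, given by its name, has taken for a name from the list of things; names that differ only in an ending like _2 or _b are one class to them, and where a whole thing is asked for, a point or a joint stands for the part that bears it (a point fixed in the world has none). Each returns a list of dicts, best first, with "score" (0 to 1); they miss things now and then, are a little off and sometimes report something else, mostly with a low value. They report only what shows in the picture. A call takes as long as a camera call. They do not tell look-alikes from the thing itself.
- arm.recognise(camera, target): "centre" ([column, row] in pixels, amid what is visible of it).
- arm.masks_of(camera, target): "pixels" (400x640 bool, what is visible of it) and "centre" ([column, row] in pixels, amid what is visible of it).
The state is a dict: "time": time; "q": joint angles; "qvel": joint speeds; "joint_efforts": joint torques, N m; "tcp_pos": TCP position; "tool_rot": TCP orientation; "force": force on the tool from outside, world axes, zero at the start; "ft_torque": the same for the moment, N m; "width": finger opening in m; "gripper_force": force on a finger pad.
Only numpy, scipy, OpenCV 4.12 (cv2) and the standard library are available. Lean on these libraries where they do the work, as an engineer would, in place of code of your own. Each camera call takes 0.05 s, during which the arm holds its last target. There are 200 camera calls.

## Working session

There is one attempt and no reset: what is moved stays moved. The work goes in short steps, Python scripts to look and compute and a tool call to move; the robot and the scene stay as the last step left them, time stands still between calls to the robot, and variables do not carry over. Pictures are saved under pics/ and viewed, at most 14 in all, crops included, and the job is handed in when it is done.

Besides the shell and the picture viewer there is one more tool, called after "Emit:" as name(argument=value, ...), one argument or row to a line, values as JSON. play_rows: Moves the arm, as the interface text tells. Its arguments: {"type":"object","properties":{"commands":{"type":"array"},"claw":{"type":"number"},"grip_force":{"type":"number"}},"required":["commands"]}

```bash
mkdir -p pics; cat > h.py <<'E'
import numpy as np, cv2
from workcell import arm
def snap(c,name=None):
    d=arm.get_image(c)
    if name: cv2.imwrite('pics/'+name+'.png',cv2.cvtColor(d['image'],cv2.COLOR_RGB2BGR))
    return d
def ray(d,uv):
    P=np.array(d['pose']); v=np.array([(uv[0]-d['cx'])/d['fx'],(uv[1]-d['cy'])/d['fy'],1.])
    return P[:3,3],P[:3,:3]@v
def onz(d,uv,z):
    o,v=ray(d,uv); return o+v*(z-o[2])/v[2]
def proj(d,p):
    P=np.array(d['pose']); c=P[:3,:3].T@(np.array(p)-P[:3,3]); return np.array([d['fx']*c[0]/c[2]+d['cx'],d['fy']*c[1]/c[2]+d['cy']])
def tri(pairs):
    A=np.zeros((3,3));b=np.zeros(3)
    for d,uv in pairs:
        o,v=ray(d,uv); v=v/np.linalg.norm(v); M=np.eye(3)-np.outer(v,v); A+=M;b+=M@o
    return np.linalg.solve(A,b)
E
python3 - <<'E'
from h import *
np.set_printoptions(precision=3,suppress=True)
for c in ['scene','side']:
    d=snap(c,c+'0'); print(c,np.array(d['pose']),d['fx'])
    for t in ['red','yellow','green','red_tab','plain1','wall','carousel','post','block']:
        print(t,[(np.round(r['centre']).tolist(),round(r['score'],2)) for r in arm.recognise(c,t)])
s=arm.read_state();print(s['tcp_pos'],s['tool_rot'],s['time'])
E
```

```text
scene [[-0.649  0.661 -0.376  0.974]
 [ 0.761  0.561 -0.326  0.341]
 [-0.004 -0.498 -0.867  1.025]
 [ 0.     0.     0.     1.   ]] 367.6487550260742
red [([367.0, 227.0], 0.71)]
yellow [([366.0, 233.0], 0.72)]
green [([354.0, 180.0], 0.54), ([366.0, 228.0], 0.53)]
red_tab [([275.0, 180.0], 0.73), ([380.0, 233.0], 0.43), ([463.0, 278.0], 0.21)]
plain1 [([375.0, 240.0], 0.5), ([272.0, 176.0], 0.16)]
wall [([361.0, 250.0], 0.89)]
carousel [([360.0, 252.0], 0.65), ([278.0, 175.0], 0.59)]
post [([273.0, 178.0], 0.98)]
block [([397.0, 177.0], 0.65), ([352.0, 181.0], 0.6)]
side [[ 0.769 -0.482  0.42   0.099]
 [-0.64  -0.581  0.503 -0.526]
 [ 0.002 -0.656 -0.755  0.969]
 [ 0.     0.     0.     1.   ]] 422.49716754494335
red [([283.0, 180.0], 0.44)]
yellow [([299.0, 178.0], 0.64), ([285.0, 197.0], 0.3)]
green [([286.0, 195.0], 0.71), ([411.0, 393.0], 0.17)]
red_tab [([300.0, 197.0], 0.68), ([282.0, 173.0], 0.51)]
plain1 [([298.0, 194.0], 0.56), ([297.0, 195.0], 0.42)]
wall [([311.0, 203.0], 0.78)]
carousel [([386.0, 272.0], 0.82)]
post [([387.0, 269.0], 0.85), ([312.0, 206.0], 0.58)]
block [([288.0, 250.0], 0.84), ([239.0, 242.0], 0.68)]
[0.235 0.579 0.405] [[-0.927  0.375 -0.   ]
 [ 0.375  0.927 -0.   ]
 [ 0.    -0.    -1.   ]] 1.0
```

View pics/scene0.png

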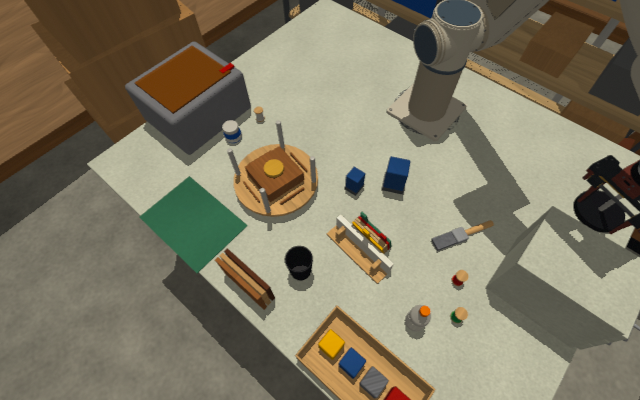

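View pics/side0.png

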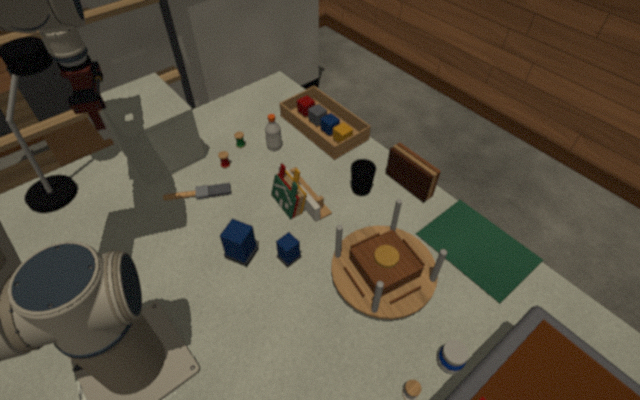

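Scene: the stack and wall are at about (362,240), the carousel at (275,180) and blue cubes at (355,181) (small) and (397,175) (large). In the side view, the stack is at (290,195), the carousel at (386,270), the small cube at (288,250) and the large one at (239,242). Next is an enlarged crop of both.

```bash
python3 - <<'E'
from h import *
np.set_printoptions(precision=4,suppress=True)
a=cv2.imread('pics/scene0.png');b=cv2.imread('pics/side0.png')
A=cv2.resize(a[145:285,320:420],(400,560),interpolation=cv2.INTER_CUBIC)
B=cv2.resize(b[150:290,225:325],(400,560),interpolation=cv2.INTER_CUBIC)
cv2.imwrite('pics/crop1.png',np.hstack([A,B]))
ds,dd=snap('scene'),snap('side')
print('small',tri([(ds,(355,181)),(dd,(288,250))]),'large',tri([(ds,(397,175)),(dd,(239,242))]))
# carousel: plinth gold/post tops
print('post right?',[tri([(ds,p),(dd,q)]) for p,q in [((280,123),(377,285)),((232,151),(441,252)),((312,159),(338,228)),((264,190),(397,202))]])
E
```

```text
small [0.4376 0.0042 0.0338] large [0.346  0.0969 0.0528]
post right? [array([ 0.4868, -0.2602,  0.1568]), array([ 0.6569, -0.2932,  0.1587]), array([ 0.5241, -0.0936,  0.1574]), array([ 0.6899, -0.1263,  0.1585])]
```

View pics/crop1.png

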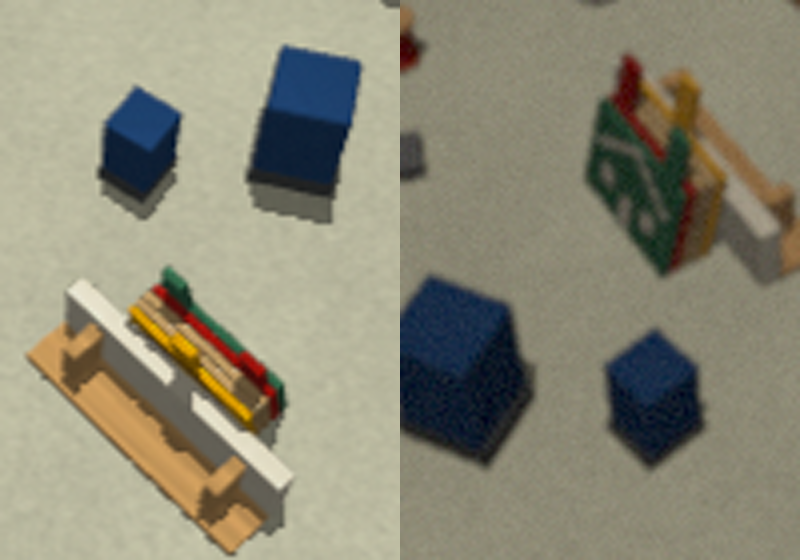

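Two candidates for the block: scene (355,181) is the smaller and (397,175) the larger, so the small one at (0.438, 0.004) is meant, and the crop confirms it. The stack order from the front is green, red, ply, ply, yellow, so all three coloured boards are there.

```bash
python3 - <<'E'
from h import *
np.set_printoptions(precision=4,suppress=True)
ds,dd=snap('scene'),snap('side')
S=lambda x,y:(320+x/4,145+y/4)
D=lambda x,y:(225+(x-400)/4,150+y/4)
for p in [(68,290),(88,280),(292,484),(275,492)]: print('wall top',onz(ds,S(*p),.06))
print('wallside', onz(dd,D(770,240),.06))
for n,p,q in [('red',(254,360),(630,62)),('yel',(182,338),(683,80)),('grn',(172,272),(678,135))]:
    print(n,tri([(ds,S(*p)),(dd,D(*q))]))
print('green foot',onz(dd,D(663,275),0),onz(dd,D(587,180),0))
E
```

```text
wall top [0.5855 0.051  0.06  ]
wall top [0.5696 0.057  0.06  ]
wall top [0.6006 0.2615 0.06  ]
wall top [0.6128 0.256  0.06  ]
wallside [0.5708 0.0428 0.06  ]
red [0.5684 0.1966 0.1173]
yel [0.5861 0.1527 0.1212]
grn [0.5512 0.1157 0.1197]
green foot [0.5213 0.1048 0.    ] [ 0.5323  0.2146 -0.    ]
```

Emit:
play_rows(
  commands=[
    [[0.0275, -0.043, 0], [0, 0, -0.133]],
    [[0.0275, -0.043, 0], [0, 0, -0.133]],
    [[0.0275, -0.043, 0], [0, 0, -0.133]],
    [[0.0275, -0.043, 0], [0, 0, -0.133]],
    [[0.0275, -0.043, 0], [0, 0, -0.133]],
    [[0.0275, -0.043, 0], [0, 0, -0.133]],
    [[0.0275, -0.043, 0], [0, 0, -0.133]],
    [[0.0275, -0.043, 0], [0, 0, -0.133]],
    [[0.0275, -0.043, 0], [0, 0, -0.133]],
    [[0.0275, -0.043, 0], [0, 0, -0.133]],
  ],
  claw=0.03,
  grip_force=25,
)

```text
time: 2.45
tcp_pos: [0.5103, 0.1478, 0.4049]
tool_rot: [[0.148, 0.989, 0.001], [0.989, -0.148, 0.0], [0.0, 0.001, -1.0]]
force: [0.3, 0.4, -0.1]
width: 0.0298
gripper_force: 0.0
```

```bash
python3 - <<'E'
from h import *
np.set_printoptions(precision=4,suppress=True)
s=arm.read_state();print(s['tcp_pos'],s['tool_rot'],s['q'],s['time'],s['width'],s['force'])
d=snap('wrist','w1');print(d['pose'],d['fx'])
for t in ['red','yellow','green','red_tab','plain1','wall','block']:
    print(t,[(np.round(r['centre']).tolist(),round(r['score'],2)) for r in arm.recognise('wrist',t)])
E
```

```text
[0.5103 0.1478 0.4049] [[ 0.1479  0.989   0.0006]
 [ 0.989  -0.1479  0.0002]
 [ 0.0003  0.0006 -1.    ]] [0.2595 0.2857 1.8366 0.0001 1.0186 0.4078] 2.45 0.02981209490250307 [ 0.2705  0.3584 -0.1185]
[[ 0.9889 -0.1433 -0.0383  0.5207]
 [-0.1483 -0.9539 -0.261   0.219 ]
 [ 0.0009  0.2637 -0.9646  0.3845]
 [ 0.      0.      0.      1.    ]] 296.7496995727701
red [([365.0, 153.0], 0.6)]
yellow [([388.0, 184.0], 0.8), ([345.0, 182.0], 0.41)]
green [([346.0, 182.0], 0.61)]
red_tab [([365.0, 149.0], 0.75), ([354.0, 356.0], 0.6)]
plain1 [([381.0, 189.0], 0.74), ([355.0, 360.0], 0.66), ([370.0, 180.0], 0.56)]
wall [([404.0, 146.0], 0.8)]
block [([196.0, 250.0], 0.89), ([297.0, 288.0], 0.77)]
```

View pics/w1.png

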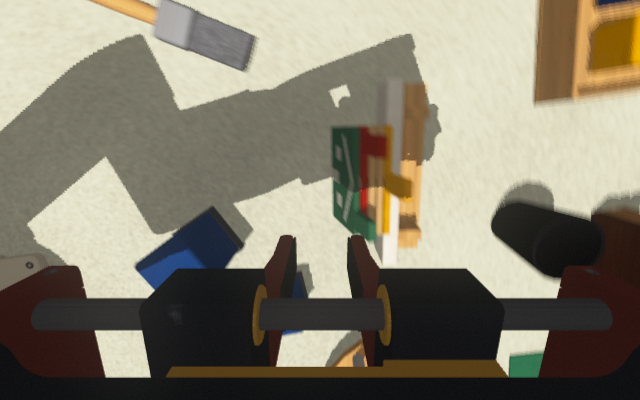

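The wrist view shows the stack at columns 332–400, rows 125–240 and the wall at columns 385–403, near vertical. I'll enlarge it.

```bash
python3 - <<'E'
import cv2
a=cv2.imread('pics/w1.png')[70:265,310:440]
cv2.imwrite('pics/crop2.png',cv2.resize(a,None,fx=3,fy=3,interpolation=cv2.INTER_CUBIC))
E
```

```text
(no output)
```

View pics/crop2.png

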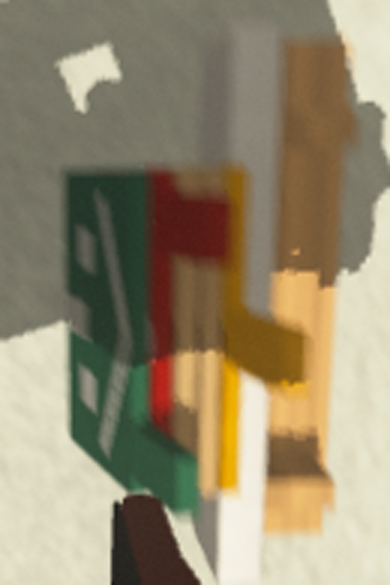

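```bash
python3 - <<'E'
from h import *
np.set_printoptions(precision=4,suppress=True)
d=arm.get_image('wrist');ds,dd=snap('scene'),snap('side')
W=lambda x,y:(310+x/3,70+y/3)
S=lambda x,y:(320+x/4,145+y/4)
D=lambda x,y:(225+(x-400)/4,150+y/4)
a,b=onz(d,W(231,30),.06),onz(d,W(207,555),.06);print('wall front edge',a,b,np.degrees(np.arctan2(a[0]-b[0],a[1]-b[1])))
a,b=onz(d,W(66,172),0),onz(d,W(71,440),0);print('green foot',a,b,np.degrees(np.arctan2(a[0]-b[0],a[1]-b[1])))
for n,p,q,w in [('red',(254,360),(630,62),(231,228)),('yel',(182,338),(683,80),(303,358)),('grn',(172,272),(678,135),(195,485))]:
    P=tri([(ds,S(*p)),(dd,D(*q)),(d,W(*w))]);print(n,P,'wrist@z',onz(d,W(*w),P[2]),proj(ds,P)-S(*p),proj(dd,P)-D(*q),proj(d,P)-W(*w))
print('redtab left base',onz(d,W(152,228),.08), 'red top edge z.078',onz(d,W(160,170),.078),onz(d,W(160,420),.078))
E
```

```text
wall front edge [0.5911 0.2566 0.06  ] [0.5656 0.0659 0.06  ] 7.625810938725207
green foot [0.5318 0.218  0.    ] [0.5186 0.1019 0.    ] 6.500111197061027
red [0.5703 0.1967 0.1185] wrist@z [0.5736 0.1966 0.1185] [-0.4085  0.3674] [ 0.4172 -0.6248] [-3.6714  0.4231]
yel [0.5881 0.154  0.1215] wrist@z [0.5912 0.1555 0.1215] [0.9681 0.5959] [ 1.2485 -0.4899] [-3.276   2.0522]
grn [0.553  0.1171 0.1191] wrist@z [0.5555 0.1187 0.1191] [0.4353 0.7423] [ 0.6642 -0.3553] [-2.4864  1.9848]
redtab left base [0.5553 0.1967 0.08  ] red top edge z.078 [0.5601 0.215  0.078 ] [0.5511 0.1291 0.078 ]
```

```bash
cat >> h.py <<'E'
from scipy.spatial.transform import Rotation as Ro
np.set_printoptions(precision=4,suppress=True)
def tool(yaw,lean):  # degrees; tool y=board x, tool z=-board z
    B=(Ro.from_euler('z',yaw,degrees=True)*Ro.from_euler('y',lean,degrees=True)).as_matrix()
    return np.c_[B[:,1],B[:,0],-B[:,2]]
def goto(p,R):
    s=arm.read_state(); rv=Ro.from_matrix(R@np.array(s['tool_rot']).T).as_rotvec()
    d=np.array(p)-s['tcp_pos']; print('shift',d,'turn',rv,'rows>=',max(np.linalg.norm(d)/.0625,np.linalg.norm(rv)/.187),'t',s['time'])
E
python3 - <<'E'
from h import *
R=tool(-7.3,13.5); tab=np.array([.5705,.1967,.1185]); zb=-R[:,2]
goto(tab+.19*zb,R); print(.039*zb)
E
```

```text
shift [ 0.1053  0.0409 -0.1015] turn [0.0316 0.2335 0.0147] rows>= 2.4301559814527725 t 3.0
[ 0.009  -0.0012  0.0379]
```

Emit:
play_rows(
  commands=[
    [[0.0263, 0.0102, -0.0254], [0.0079, 0.0584, 0.0037]],
    [[0.0263, 0.0102, -0.0254], [0.0079, 0.0584, 0.0037]],
    [[0.0263, 0.0102, -0.0254], [0.0079, 0.0584, 0.0037]],
    [[0.0263, 0.0102, -0.0254], [0.0079, 0.0584, 0.0037]],
    [[0, 0, 0], [0, 0, 0]],
  ],
  claw=0.023,
)

```text
time: 3.62
tcp_pos: [0.6151, 0.1909, 0.3004]
tool_rot: [[0.128, 0.964, -0.235], [0.992, -0.124, 0.028], [-0.002, -0.236, -0.972]]
force: [0.3, -0.7, -0.0]
width: 0.0231
gripper_force: 0.0
```

```bash
python3 - <<'E'
from h import *
s=arm.read_state();print(s['tcp_pos'],s['tool_rot'],s['q'],s['time'],s['force'])
d=snap('wrist','w2')
R=tool(-7.3,13.5); tab=np.array([.5705,.1967,.1185]); goto(tab+.151*-R[:,2],R)
a=cv2.imread('pics/w2.png')
for y in (-.01,.01):
  for x in (-.004,.004):
    p=proj(d,tab+R[:,0]*y+R[:,1]*x);cv2.circle(a,(int(round(p[0])),int(round(p[1]))),1,(255,0,255),-1)
cv2.imwrite('pics/w2b.png',cv2.resize(a[130:400,200:460],None,fx=2,fy=2,interpolation=cv2.INTER_CUBIC))
E
```

```text
[0.6151 0.1909 0.3004] [[ 0.1277  0.9636 -0.2348]
 [ 0.9918 -0.1245  0.0285]
 [-0.0018 -0.2365 -0.9716]] [0.2647 0.6152 1.5842 0.0969 1.1657 0.3448] 3.625 [ 0.3372 -0.6841 -0.0115]
shift [-0.009   0.0017 -0.0365] turn [ 0.0013 -0.0019  0.0008] rows>= 0.6022059200255365 t 3.675
```

View pics/w2b.png

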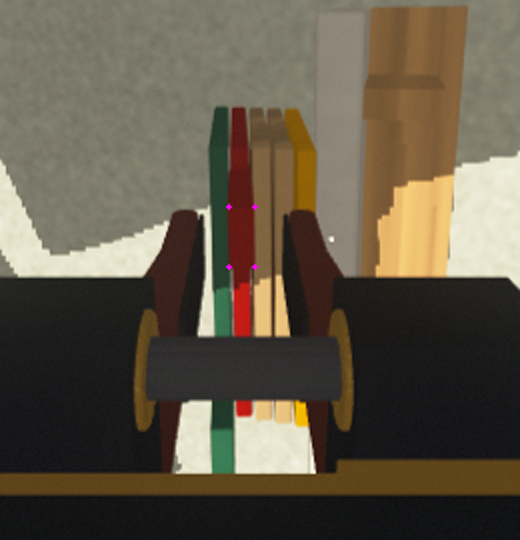

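Wrist crop: the red tab shows at columns 229–254 between the fingertips (203 and 285). It's aligned, so I'll descend and grip.

Emit:
play_rows(
  commands=[
    [[-0.003, 0.0005, -0.0122], [0, 0, 0]],
    [[-0.003, 0.0005, -0.0122], [0, 0, 0]],
    [[-0.003, 0.0005, -0.0122], [0, 0, 0]],
    [[0, 0, 0], [0, 0, 0]],
  ],
)

```text
time: 4.18
tcp_pos: [0.6049, 0.1915, 0.2655]
tool_rot: [[0.129, 0.964, -0.234], [0.992, -0.125, 0.029], [-0.001, -0.235, -0.972]]
force: [-1.2, 0.3, 0.3]
width: 0.0232
gripper_force: 0.0
```

Emit:
play_rows(
  commands=[
    [[0, 0, 0], [0, 0, 0]],
    [[0, 0, 0], [0, 0, 0]],
    [[0, 0, 0], [0, 0, 0]],
    [[0, 0, 0], [0, 0, 0]],
  ],
  claw=0.0,
  grip_force=25,
)

```text
time: 4.68
tcp_pos: [0.6057, 0.1917, 0.267]
tool_rot: [[0.129, 0.964, -0.232], [0.992, -0.125, 0.03], [-0.0, -0.234, -0.972]]
force: [-3.1, 0.6, 5.7]
width: 0.0081
gripper_force: 25.0
```

Emit:
play_rows(
  commands=[
    [[0.0023, -0.0003, 0.0097], [0, 0, 0]],
    [[0.0023, -0.0003, 0.0097], [0, 0, 0]],
    [[0.0023, -0.0003, 0.0097], [0, 0, 0]],
    [[0.0023, -0.0003, 0.0097], [0, 0, 0]],
    [[0.0023, -0.0003, 0.0097], [0, 0, 0]],
    [[0.0023, -0.0003, 0.0097], [0, 0, 0]],
    [[0.0023, -0.0003, 0.0097], [0, 0, 0]],
    [[0.0023, -0.0003, 0.0097], [0, 0, 0]],
    [[0.0023, -0.0003, 0.0097], [0, 0, 0]],
    [[0.0023, -0.0003, 0.0097], [0, 0, 0]],
  ],
)

```text
time: 5.92
tcp_pos: [0.6295, 0.1885, 0.3646]
tool_rot: [[0.129, 0.965, -0.23], [0.992, -0.125, 0.03], [0.0, -0.231, -0.973]]
force: [-0.1, -0.1, -0.6]
width: 0.0081
gripper_force: 25.0
```

Emit:
play_rows(
  commands=[
    [[0.003, -0.0005, 0.015], [0, 0, 0]],
    [[0.003, -0.0005, 0.015], [0, 0, 0]],
    [[0.003, -0.0005, 0.015], [0, 0, 0]],
    [[0.003, -0.0005, 0.015], [0, 0, 0]],
    [[0, 0, 0], [0, 0, 0]],
  ],
)

```text
time: 6.55
tcp_pos: [0.6413, 0.1866, 0.4252]
tool_rot: [[0.129, 0.965, -0.229], [0.992, -0.125, 0.03], [0.001, -0.231, -0.973]]
force: [0.2, -0.3, -1.2]
width: 0.0079
gripper_force: 25.0
```

```bash
python3 - <<'E'
from h import *
snap('scene','s3');snap('side','d3')
a=cv2.imread('pics/s3.png');b=cv2.imread('pics/d3.png')
A=cv2.resize(a[110:270,200:420],None,fx=3,fy=3,interpolation=cv2.INTER_CUBIC)[:, :660]
B=cv2.resize(b[150:330,230:330],None,fx=3,fy=3,interpolation=cv2.INTER_CUBIC)
C=np.zeros((560,800,3),np.uint8)
A=cv2.resize(a[110:270,220:420],(500,400),interpolation=cv2.INTER_CUBIC);B=cv2.resize(b[140:320,235:455],(300,245))
B=cv2.resize(b[130:290,220:340],(300,400),interpolation=cv2.INTER_CUBIC)
cv2.imwrite('pics/c3.png',np.hstack([A,B]))
d=snap('scene')
for n in ['post']:
    print([(np.round(r['centre'],1).tolist(),round(r['score'],2)) for r in arm.recognise('scene',n)])
E
```

```text
[([275.2, 177.5], 0.7)]
```

View pics/c3.png

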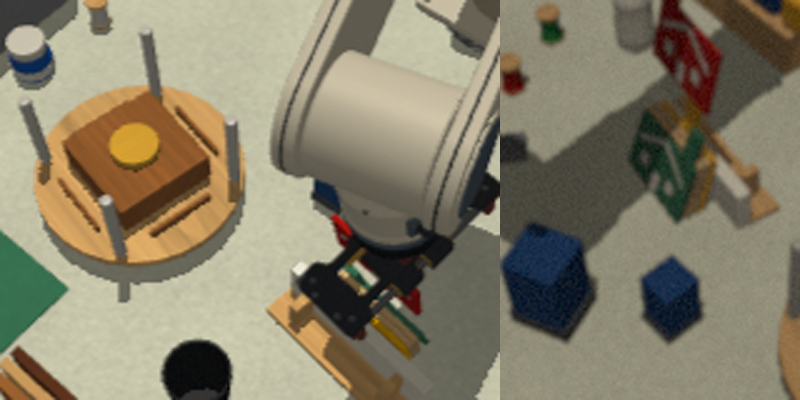

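The red board is out and the rest of the stack is standing. Carousel plinth corners in the scene crop are (65,147), (155,93), (208,158) and (119,213). I'll refine its pose from those.

```bash
python3 - <<'E'
from h import *
d=arm.get_image('scene')
W=lambda x,y:(220+x/2.5,110+y/2.5)
P=[onz(d,W(*p),.085)[:2] for p in [(65,148),(153,94),(208,157),(120,213)]]
P=np.array(P);c=P.mean(0);print(P,'c',c,np.linalg.norm(P-c,axis=1),np.degrees(np.arctan2(*(P-c).T[::-1])))
G=cv2.cvtColor(d['image'],cv2.COLOR_RGB2HSV)
cs=[]
# gold disc centre
m=(G[...,0]>18)&(G[...,0]<28)&(G[...,1]>150)&(G[...,2]>120);m[:,:255]=0;m[:,290:]=0;m[:155]=0;m[180:]=0
ys,xs=np.nonzero(m);print('gold',xs.mean(),ys.mean(),len(xs),onz(d,(xs.mean(),ys.mean()),.086))
# predict posts & load lip ends for c
def place(c,yaw,lean=12.,taby=.04,off=.081):
    R=tool(yaw,lean);zb=-R[:,2]
    f=np.r_[c,0]+Ro.from_euler('z',yaw,degrees=True).apply([-off,0,.04]);print('foot',f)
    return f,R
f,R=place(np.array([.589,-.193]),-11.5)
for h in (.06,): goto(f+R[:,0]*.04-R[:,2]*(.122+.151+h),R)
E
```

```text
[[ 0.6487 -0.2613]
 [ 0.5184 -0.2361]
 [ 0.5445 -0.1178]
 [ 0.6707 -0.144 ]] c [ 0.5956 -0.1898] [0.0891 0.09   0.0883 0.088 ] [ -53.385  -149.0211  125.3476   31.3861]
gold 273.1640625 167.328125 256 [ 0.59   -0.2017  0.086 ]
foot [ 0.5096 -0.1769  0.04  ]
shift [-0.0551 -0.338  -0.0569] turn [-0.0035 -0.0275 -0.0717] rows>= 5.5552455309046564 t 6.8
```

Emit:
play_rows(
  commands=[
    [[0, 0, 0.02], [0, 0, 0]],
    [[-0.0045, -0.0338, 0.0035], [0, 0, -0.008]],
    [[-0.0045, -0.0338, 0.0035], [0, 0, -0.008]],
    [[-0.0045, -0.0338, 0.0035], [0, -0.003, -0.008]],
    [[-0.0045, -0.0338, 0.0035], [0, -0.003, -0.008]],
    [[-0.0045, -0.0338, 0], [0, -0.003, -0.008]],
    [[-0.0045, -0.0338, 0], [0, -0.003, -0.008]],
    [[-0.0045, -0.0338, 0], [0, -0.003, -0.008]],
    [[-0.0045, -0.0338, 0], [0, -0.004, -0.008]],
    [[-0.0045, -0.0338, 0], [0, -0.004, -0.008]],
  ],
)

```text
time: 8.05
tcp_pos: [0.6002, -0.1187, 0.4589]
tool_rot: [[0.2, 0.958, -0.205], [0.98, -0.195, 0.045], [0.004, -0.21, -0.978]]
force: [-0.0, 0.7, -1.3]
width: 0.008
gripper_force: 25.0
```

Emit:
play_rows(
  commands=[
    [[-0.0045, -0.0338, 0], [0, -0.004, 0]],
    [[0, 0, 0], [0, 0, 0]],
    [[0, 0, 0], [0, 0, 0]],
  ],
)

```text
time: 8.43
tcp_pos: [0.5959, -0.1511, 0.4582]
tool_rot: [[0.2, 0.959, -0.202], [0.98, -0.195, 0.046], [0.005, -0.207, -0.978]]
force: [-0.5, 0.1, -0.4]
width: 0.0081
gripper_force: 25.0
```

```bash
python3 - <<'E'
from h import *
snap('wrist','w4');snap('side','d4');s=arm.read_state();print(s['tcp_pos'],s['tool_rot'])
E
```

```text
[ 0.596  -0.1505  0.4579] [[ 0.1988  0.9589 -0.2023]
 [ 0.98   -0.1936  0.0456]
 [ 0.0046 -0.2073 -0.9783]]
```

View pics/w4.png

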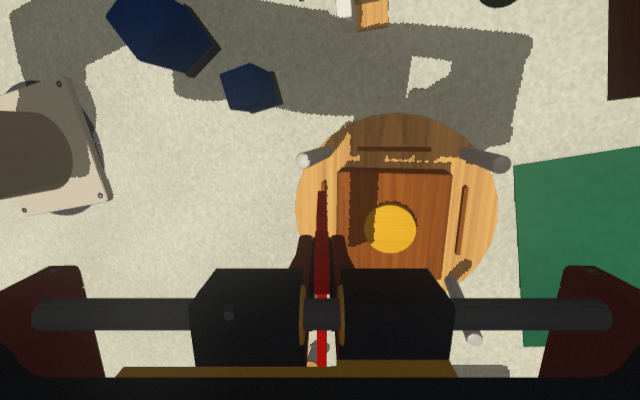

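Wrist view: plinth top corners at (338,171), (452,174) and (443,279); post tops at (303,160), (500,163) and (475,340). The red board is seen edge-on at column 322.

```bash
python3 - <<'E'
from h import *
from scipy.optimize import least_squares
d=arm.get_image('wrist')
obs=[((.066*sx,.066*sy,.085),uv) for sx,sy,uv in [(-1,1,(338,171)),(1,1,(452,174)),(1,-1,(443,279))]]
q=.122/2**.5
obs+=[((sx*q,sy*q,.165),uv) for sx,sy,uv in [(-1,1,(303,160)),(1,1,(502,163)),(1,-1,(475,340))]]
obs+=[((0,.093,.05),(395,149)),((.093,0,.05),(461,220))]
def f(x):
    r=[]
    for p,uv in obs:
        w=Ro.from_euler('z',x[2]).apply(p)+[x[0],x[1],0]; r+=list(proj(d,w)-uv)
    return np.array(r)
s=least_squares(f,[.59,-.193,-.2]);print(s.x[:2],np.degrees(s.x[2]),f(s.x).reshape(-1,2))
# red board tab & foot: board bottom corners expected under current pose
st=arm.read_state();Rt=np.array(st['tool_rot']);t=np.array(st['tcp_pos'])
G=t+.163*Rt[:,2];yb,xb,zb=Rt[:,0],Rt[:,1],-Rt[:,2]
for n,(x,y,z) in {'topcorner+y':(0,.018,-.03),'botcorner+y':(0,.018,-.11),'bot-y':(0,-.098,-.11)}.items(): print(n,proj(d,G+x*xb+y*yb+z*zb))
E
```

```text
[ 0.5929 -0.1946] -11.113180760166546 [[-1.663  -0.4525]
 [ 1.1721 -0.6662]
 [-1.5533  1.0159]
 [-1.0845  0.2924]
 [ 0.3755  0.7433]
 [ 0.5949  0.3084]
 [-1.8216 -2.6163]
 [ 3.3484  1.6807]]
topcorner+y [321.5966 217.7241]
botcorner+y [321.4843 190.2792]
bot-y [321.5374 307.1679]
```

```bash
python3 - <<'E'
import cv2,numpy as np
a=cv2.imread('pics/w4.png')[120:380,270:370];b=cv2.imread('pics/d4.png')[130:330,300:450]
cv2.imwrite('pics/c4.png',np.hstack([cv2.resize(a,(200,520)),cv2.resize(b,(390,520),interpolation=cv2.INTER_CUBIC)]))
E
```

```text
(no output)
```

View pics/c4.png

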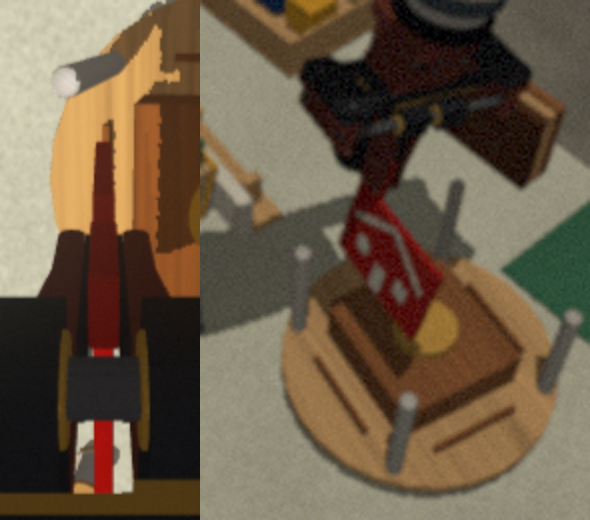

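```bash
cat >> h.py <<'E'
C=np.array([.5929,-.1946,0]); CY=-11.1
def place(taby,L,h,off=.0815,lean=12.):
    R=tool(CY,lean); f=C+Ro.from_euler('z',CY,degrees=True).apply([-off,0,.04+h])
    goto(f+R[:,0]*taby-R[:,2]*L,R)
E
python3 -c "
from h import *
place(.04,.2745,.15);place(.04,.2745,.02)"
```

```text
shift [-0.0194 -0.0002  0.0007] turn [-0.0043  0.0014  0.0061] rows>= 0.3099208126141708 t 8.575
shift [-0.0194 -0.0002 -0.1293] turn [-0.0043  0.0014  0.0061] rows>= 2.0913392539335054 t 8.575
```

Emit:
play_rows(
  commands=[
    [[-0.01, 0, 0], [-0.002, 0.0007, 0.003]],
    [[-0.0094, 0, 0], [-0.002, 0.0007, 0.003]],
    [[0, 0, -0.026], [0, 0, 0]],
    [[0, 0, -0.026], [0, 0, 0]],
    [[0, 0, -0.026], [0, 0, 0]],
    [[0, 0, -0.026], [0, 0, 0]],
    [[0, 0, -0.025], [0, 0, 0]],
    [[0, 0, 0], [0, 0, 0]],
    [[0, 0, 0], [0, 0, 0]],
  ],
)

```text
time: 9.7
tcp_pos: [0.5765, -0.1514, 0.3294]
tool_rot: [[0.194, 0.96, -0.203], [0.981, -0.189, 0.04], [0.0, -0.207, -0.978]]
force: [0.2, 0.2, -0.1]
width: 0.0075
gripper_force: 25.0
```

```bash
python3 - <<'E'
from h import *
place(.04,.2745,0)
snap('wrist','w5');snap('side','d5')
a=cv2.imread('pics/w5.png')[60:390,230:420];b=cv2.imread('pics/d5.png')[180:330,320:450]
cv2.imwrite('pics/c5.png',np.hstack([cv2.resize(a,(345,600)),cv2.resize(b,(450,600),interpolation=cv2.INTER_CUBIC)]))
E
```

```text
shift [ 0.0002  0.0008 -0.0209] turn [0.0001 0.0006 0.0012] rows>= 0.33497840299510134 t 9.7
```

View pics/c5.png

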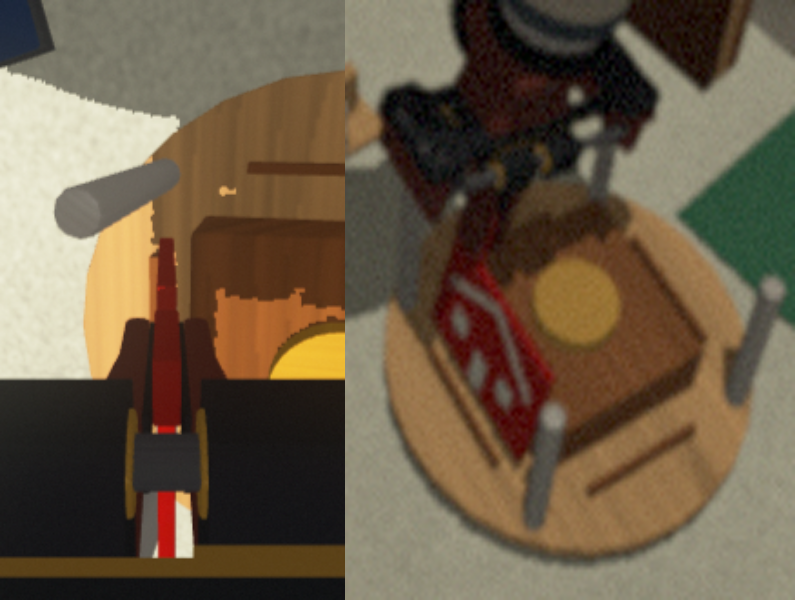

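The board's foot (crop column 167) is between the lip (154) and the plinth (191). Lowering now.

Emit:
play_rows(
  commands=[
    [[0, 0.0004, -0.006], [0, 0, 0]],
    [[0, 0.0004, -0.006], [0, 0, 0]],
    [[0, 0, -0.005], [0, 0, 0]],
    [[0, 0, -0.002], [0, 0, 0]],
    [[0, 0, 0], [0, 0, 0]],
  ],
)

```text
time: 10.42
tcp_pos: [0.5764, -0.1506, 0.3092]
tool_rot: [[0.194, 0.959, -0.205], [0.981, -0.189, 0.041], [0.0, -0.209, -0.978]]
force: [0.0, 1.0, -0.3]
width: 0.0081
gripper_force: 25.0
```

Emit:
play_rows(
  commands=[
    [[0, 0, -0.002], [0, 0, 0]],
    [[0, 0, 0], [0, 0, 0]],
  ],
)

```text
time: 10.68
tcp_pos: [0.5766, -0.1507, 0.3086]
tool_rot: [[0.194, 0.96, -0.204], [0.981, -0.19, 0.04], [0.0, -0.208, -0.978]]
force: [-1.6, 0.7, 7.6]
width: 0.0082
gripper_force: 25.0
```

Emit:
play_rows(
  commands=[
    [[0, 0, 0], [0, 0, 0]],
    [[0, 0, 0], [0, 0, 0]],
    [[0, 0, 0], [0, 0, 0]],
  ],
  claw=0.024,
)

```text
time: 11.05
tcp_pos: [0.5763, -0.1506, 0.3074]
tool_rot: [[0.194, 0.959, -0.204], [0.981, -0.19, 0.041], [0.0, -0.208, -0.978]]
force: [0.1, 0.6, -0.3]
width: 0.0239
gripper_force: 0.0
```

Emit:
play_rows(
  commands=[
    [[0.0025, -0.0005, 0.012], [0, 0, 0]],
    [[0.005, -0.001, 0.025], [0, 0, 0]],
    [[0.005, -0.001, 0.025], [0, 0, 0]],
    [[0.005, -0.001, 0.025], [0, 0, 0]],
    [[0, 0, 0.04], [0, 0, 0]],
    [[0, 0, 0], [0, 0, 0]],
  ],
)

```text
time: 11.8
tcp_pos: [0.5948, -0.1543, 0.4386]
tool_rot: [[0.194, 0.961, -0.198], [0.981, -0.19, 0.039], [-0.0, -0.201, -0.979]]
force: [0.0, 0.7, -0.6]
width: 0.024
gripper_force: 0.0
```

```bash
python3 - <<'E'
from h import *
d=snap('wrist','w6');snap('side','d6')
a=cv2.imread('pics/w6.png')[60:300,230:480];b=cv2.imread('pics/d6.png')[180:330,320:450]
cv2.imwrite('pics/c6.png',np.hstack([cv2.resize(a,(400,400)),cv2.resize(b,(350,400),interpolation=cv2.INTER_CUBIC)]))
s=arm.read_state();print(s['tcp_pos'],s['q'],s['time'])
q=.122/2**.5
for a in (-135,135): print(a,C+Ro.from_euler('z',CY+a,degrees=True).apply([.122,0,0]))
E
```

```text
[ 0.5938 -0.1541  0.4351] [-0.2701  0.4166  1.5715 -0.0159  1.3615 -0.0701] 11.9
-135 [ 0.4916 -0.2626  0.    ]
135 [ 0.5249 -0.0933  0.    ]
```

View pics/c6.png

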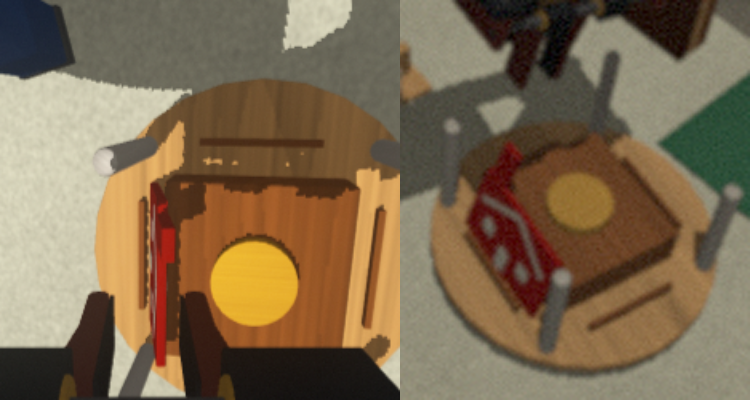

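Red stands centred and leaning in the easel (side crop: board at about (515,240), between lip and plinth). Next I turn the carousel by the post.

```bash
python3 - <<'E'
from h import *
p=C+Ro.from_euler('z',CY-135,degrees=True).apply([.122,0,0])
goto(p+[0,0,.370],tool(CY-45,0))
prev=p
for i in range(1,21):
    n=C+Ro.from_euler('z',CY-135-4.5*i,degrees=True).apply([.122,0,0]);print(np.round(n-prev,4)[:2],end=' ');prev=n
print(prev)
E
```

```text
shift [-0.1022 -0.1086 -0.0651] turn [-0.1186 -0.1782 -0.7812] rows>= 4.331592142527124 t 11.9
[-0.005   0.0082] [-0.0044  0.0085] [-0.0037  0.0088] [-0.003   0.0091] [-0.0023  0.0093] [-0.0015  0.0095] [-0.0008  0.0095] [-0.      0.0096] [0.0007 0.0096] [0.0015 0.0095] [0.0022 0.0093] [0.0029 0.0091] [0.0036 0.0089] [0.0043 0.0085] [0.005  0.0082] [0.0056 0.0078] [0.0062 0.0073] [0.0068 0.0068] [0.0073 0.0062] [0.0077 0.0057] [ 0.5249 -0.0933  0.    ]
```

Emit:
play_rows(
  commands=[
    [[-0.017, -0.0181, 0], [-0.02, -0.03, -0.13]],
    [[-0.017, -0.0181, 0], [-0.02, -0.03, -0.13]],
    [[-0.017, -0.0181, -0.005], [-0.02, -0.03, -0.13]],
    [[-0.017, -0.0181, -0.02], [-0.02, -0.03, -0.13]],
    [[-0.017, -0.0181, -0.02], [-0.02, -0.03, -0.13]],
    [[-0.017, -0.0181, -0.02], [-0.02, -0.03, -0.13]],
    [[0, 0, 0], [0, 0, 0]],
    [[0, 0, 0], [0, 0, 0]],
  ],
  claw=0.045,
)

```text
time: 12.9
tcp_pos: [0.4922, -0.2625, 0.3694]
tool_rot: [[0.828, 0.56, -0.0], [0.56, -0.828, -0.0], [-0.0, 0.0, -1.0]]
force: [-0.9, -0.5, 0.2]
width: 0.0448
gripper_force: 0.0
```

```bash
python3 - <<'E'
from h import *
p=C+Ro.from_euler('z',CY-135,degrees=True).apply([.122,0,0])
goto(p+[0,0,.313],tool(CY-45,0));print(arm.read_state()['q'])
d=snap('wrist','w7'); print('post top',[proj(d,p+[0,0,.165])]); 
E
```

```text
shift [-0.0006 -0.0001 -0.0564] turn [ 0.0003 -0.0002 -0.0028] rows>= 0.902684354362802 t 12.9
[-0.5112  0.3702  1.8078 -0.0005  0.9637  0.4654]
post top [array([321.0421, 239.1492])]
```

View pics/w7.png

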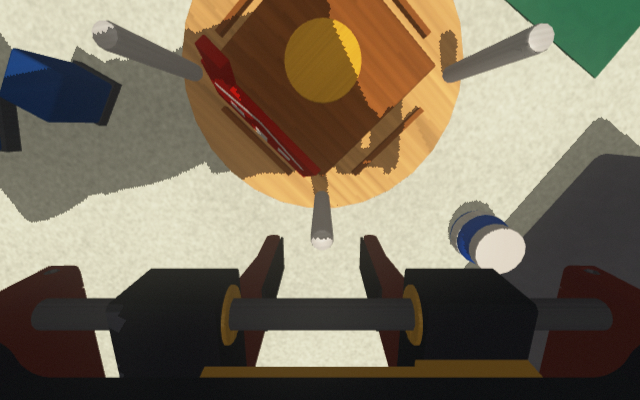

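The post top is at (322,240), as predicted and between the fingers. I'll descend, grip lightly and turn.

Emit:
play_rows(
  commands=[
    [[0, 0, -0.019], [0, 0, 0]],
    [[0, 0, -0.019], [0, 0, 0]],
    [[0, 0, -0.018], [0, 0, 0]],
    [[0, 0, 0], [0, 0, 0]],
  ],
)

```text
time: 13.45
tcp_pos: [0.4919, -0.2621, 0.3124]
tool_rot: [[0.829, 0.56, -0.002], [0.56, -0.829, 0.0], [-0.001, -0.001, -1.0]]
force: [-0.5, 0.2, 0.9]
width: 0.0448
gripper_force: 0.0
```

Emit:
play_rows(
  commands=[
    [[0, 0, 0], [0, 0, 0]],
    [[0, 0, 0], [0, 0, 0]],
    [[0, 0, 0], [0, 0, 0]],
    [[0, 0, 0], [0, 0, 0]],
  ],
  claw=0.0,
  grip_force=15,
)

```text
time: 13.95
tcp_pos: [0.492, -0.2628, 0.314]
tool_rot: [[0.829, 0.559, 0.001], [0.559, -0.829, -0.001], [0.0, 0.002, -1.0]]
force: [-0.1, -0.5, 3.5]
width: 0.0155
gripper_force: 15.0
```

Emit:
play_rows(
  commands=[
    [[-0.005, 0.0082, 0], [0, 0, -0.075]],
    [[-0.0044, 0.0085, 0], [0, 0, -0.075]],
    [[-0.0037, 0.0088, 0], [0, 0, -0.075]],
    [[-0.003, 0.0091, 0], [0, 0, -0.075]],
    [[-0.0023, 0.0093, 0], [0, 0, -0.075]],
    [[-0.0015, 0.0095, 0], [0, 0, -0.075]],
    [[-0.0008, 0.0095, 0], [0, 0, -0.075]],
    [[0, 0.0096, 0], [0, 0, -0.075]],
    [[0.0007, 0.0096, 0], [0, 0, -0.075]],
    [[0.0015, 0.0095, 0], [0, 0, -0.075]],
  ],
)

```text
time: 15.2
tcp_pos: [0.4736, -0.1716, 0.314]
tool_rot: [[0.987, -0.159, 0.001], [-0.159, -0.987, -0.003], [0.001, 0.003, -1.0]]
force: [0.5, -5.4, 0.7]
width: 0.0157
gripper_force: 15.0
```

Emit:
play_rows(
  commands=[
    [[0.0022, 0.0093, 0], [0, 0, -0.075]],
    [[0.0029, 0.0091, 0], [0, 0, -0.075]],
    [[0.0036, 0.0089, 0], [0, 0, -0.075]],
    [[0.0043, 0.0085, 0], [0, 0, -0.075]],
    [[0.005, 0.0082, 0], [0, 0, -0.075]],
    [[0.0056, 0.0078, 0], [0, 0, -0.075]],
    [[0.0062, 0.0073, 0], [0, 0, -0.075]],
    [[0.0068, 0.0068, 0], [0, 0, -0.075]],
    [[0.0073, 0.0062, 0], [0, 0, -0.075]],
    [[0.0077, 0.0057, 0], [0, 0, -0.075]],
  ],
)

```text
time: 16.45
tcp_pos: [0.5257, -0.0937, 0.3139]
tool_rot: [[0.614, -0.789, 0.001], [-0.789, -0.614, -0.002], [0.002, 0.001, -1.0]]
force: [1.2, -6.0, 0.4]
width: 0.0157
gripper_force: 15.0
```

Emit:
play_rows(
  commands=[
    [[0, 0, 0], [0, 0, 0]],
    [[0, 0, 0], [0, 0, 0]],
  ],
)

```text
time: 16.7
tcp_pos: [0.5254, -0.0939, 0.314]
tool_rot: [[0.617, -0.787, 0.001], [-0.787, -0.617, -0.002], [0.002, 0.0, -1.0]]
force: [2.8, -4.4, 1.2]
width: 0.0153
gripper_force: 15.0
```

Emit:
play_rows(
  commands=[
    [[0, 0, 0], [0, 0, 0]],
    [[0, 0, 0], [0, 0, 0]],
    [[0, 0, 0.02], [0, 0, 0]],
    [[0, 0, 0.03], [0, 0, 0]],
    [[0, 0, 0.04], [0, 0, 0.1]],
    [[0.005, 0.02, 0.01], [0, 0, 0.16]],
    [[0.005, 0.02, 0], [0, 0, 0.16]],
    [[0.005, 0.02, 0], [0, 0, 0.16]],
    [[0.005, 0.02, 0], [0, 0, 0.16]],
    [[0.005, 0.02, 0], [0, 0, 0.16]],
  ],
  claw=0.045,
)

```text
time: 17.95
tcp_pos: [0.5497, 0.0074, 0.4132]
tool_rot: [[1.0, -0.001, -0.001], [-0.001, -1.0, -0.001], [-0.001, 0.001, -1.0]]
force: [-0.0, 0.3, -0.8]
width: 0.0447
gripper_force: 0.0
```

Emit:
play_rows(
  commands=[
    [[0.002, 0.02, 0], [0, 0, 0.16]],
    [[0.002, 0.02, 0], [0, 0, 0.16]],
    [[0.002, 0.02, 0], [0, 0, 0.16]],
    [[0.002, 0.02, 0], [0, 0, 0.16]],
    [[0.002, 0.02, 0], [0, 0, 0.16]],
    [[0, 0.02, 0], [0, 0, 0.16]],
    [[0, 0.01, 0], [0, 0, 0.16]],
    [[0, 0, 0], [0, 0, 0.16]],
    [[0, 0, 0], [0, 0, 0.17]],
    [[0, 0, 0], [0, 0, 0]],
  ],
)

```text
time: 19.2
tcp_pos: [0.5596, 0.1367, 0.4132]
tool_rot: [[0.129, 0.992, 0.0], [0.992, -0.129, -0.0], [-0.0, 0.0, -1.0]]
force: [-0.1, 0.3, -0.9]
width: 0.045
gripper_force: 0.0
```

```bash
python3 - <<'E'
from h import *
s=arm.read_state();print(s['tcp_pos'],s['tool_rot'],s['time'])
snap('wrist','w8');snap('scene','s8');snap('side','d8')
a=cv2.imread('pics/w8.png')[60:300,260:480];b=cv2.imread('pics/s8.png')[120:230,225:335];c=cv2.imread('pics/d8.png')[140:300,265:345]
I=cv2.INTER_CUBIC
top=cv2.resize(a,(480,524),interpolation=I)
r=np.vstack([cv2.resize(b,(262,262),interpolation=I),cv2.resize(c,(131,262),interpolation=I).repeat(1,1) if 0 else cv2.resize(c,(262,262),interpolation=I)])
cv2.imwrite('pics/c8.png',np.hstack([top,r]))
E
```

```text
[0.5596 0.1367 0.4132] [[ 0.1286  0.9917  0.0001]
 [ 0.9917 -0.1286 -0.0004]
 [-0.0004  0.0001 -1.    ]] 19.2
```

View pics/c8.png

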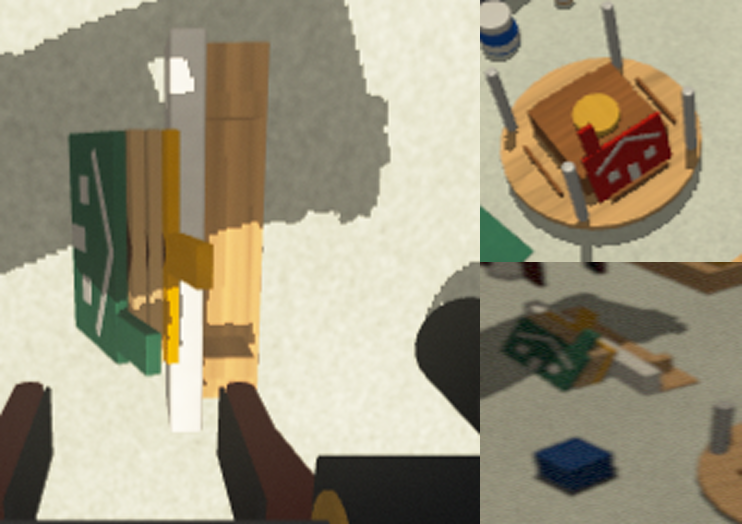

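The scene crop shows red turned to the +y stop and still standing. The wrist crop shows the yellow tab at (168–212, 232–288).

```bash
python3 - <<'E'
from h import *
d=arm.get_image('wrist')
W=lambda x,y:(260+x/2.1818,60+y/2.1833)
print('backtop edge',onz(d,W(211,239),.1185),onz(d,W(211,288),.1185))
print('tab top front/back near', onz(d,W(168,234),.078),onz(d,W(166,284),.078))
a,b=onz(d,W(180,131),.078),onz(d,W(180,360),.078);print('yel back top',a,b)
a,b=onz(d,W(163,131),.078),onz(d,W(163,360),.078);print('yel front top',a,b)
a,b=onz(d,W(172,30),.06),onz(d,W(170,430),.06);print('wall',a,b,np.degrees(np.arctan2(a[0]-b[0],a[1]-b[1])))
R=tool(-7.3,12.5)
for tab in [np.array([.588,.1545,.1193])]:
  goto(tab+.19*-R[:,2],R)
  for x in(-.004,.004):
   for y in (-.01,.01):
    p=proj(d,tab+R[:,1]*x+R[:,0]*y);print(((p-[260,60])*2.182).round())
E
```

```text
backtop edge [0.5966 0.1651 0.1185] [0.5945 0.1439 0.1185]
tab top front/back near [0.5802 0.1639 0.078 ] [0.5763 0.1394 0.078 ]
yel back top [0.5914 0.2109 0.078 ] [0.5787 0.099  0.078 ]
yel front top [0.5835 0.2119 0.078 ] [0.5701 0.1001 0.078 ]
wall [0.594  0.2572 0.06  ] [0.5691 0.0525 0.06  ] 6.938945648225873
shift [ 0.0689  0.0126 -0.1086] turn [0.0284 0.2171 0.0029] rows>= 2.067773870665068 t 19.4
[184. 289.]
[185. 243.]
[202. 289.]
[203. 243.]
```

Emit:
play_rows(
  commands=[
    [[0.0178, 0.0031, -0.0271], [0.0071, 0.0543, 0.0007]],
    [[0.0178, 0.0031, -0.0271], [0.0071, 0.0543, 0.0007]],
    [[0.0178, 0.0031, -0.0271], [0.0071, 0.0543, 0.0007]],
    [[0.0178, 0.0031, -0.0271], [0.0071, 0.0543, 0.0007]],
    [[0, 0, 0], [0, 0, 0]],
  ],
  claw=0.024,
)

```text
time: 20.02
tcp_pos: [0.6313, 0.1489, 0.3025]
tool_rot: [[0.127, 0.968, -0.218], [0.992, -0.124, 0.027], [-0.001, -0.22, -0.976]]
force: [0.5, -0.6, -0.1]
width: 0.0239
gripper_force: 0.0
```

```bash
python3 - <<'E'
from h import *
d=snap('wrist','w9')
R=tool(-7.3,12.5); tab=np.array([.5905,.1545,.1193]); goto(tab+.151*-R[:,2],R);print(-R[:,2])
a=cv2.imread('pics/w9.png')
for y in (-.01,.01):
  for x in (-.004,.004):
    p=proj(d,tab+R[:,0]*y+R[:,1]*x);cv2.circle(a,(int(round(p[0])),int(round(p[1]))),1,(255,0,255),-1)
cv2.imwrite('pics/w9b.png',cv2.resize(a[130:400,220:440],None,fx=2,fy=2,interpolation=cv2.INTER_CUBIC))
E
```

```text
shift [-0.0082  0.0014 -0.0373] turn [ 0.0003 -0.0012 -0.001 ] rows>= 0.6118176701009473 t 20.075
[ 0.2147 -0.0275  0.9763]
```

View pics/w9b.png

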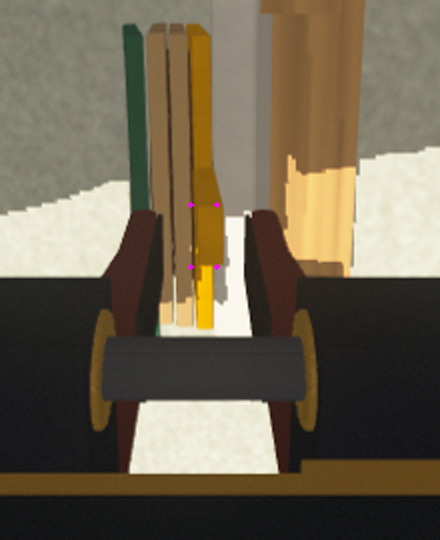

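The yellow tab is at crop (196–223, 205–265), about 2 mm to +x of the plan. I'll correct for that, descend and grip. That was the fourteenth picture, so from here I measure numerically.

Emit:
play_rows(
  commands=[
    [[-0.002, 0.0005, -0.0124], [0, 0.005, 0]],
    [[-0.002, 0.0005, -0.0124], [0, 0.005, 0]],
    [[-0.002, 0.0004, -0.0124], [0, 0, 0]],
    [[0, 0, 0], [0, 0, 0]],
  ],
)

```text
time: 20.58
tcp_pos: [0.6244, 0.1505, 0.2667]
tool_rot: [[0.125, 0.966, -0.226], [0.992, -0.122, 0.027], [-0.001, -0.228, -0.974]]
force: [0.3, -0.3, -0.1]
width: 0.0241
gripper_force: 0.0
```

Emit:
play_rows(
  commands=[
    [[0, 0, 0], [0, 0, 0]],
    [[0, 0, 0], [0, 0, 0]],
    [[0, 0, 0], [0, 0, 0]],
    [[0, 0, 0], [0, 0, 0]],
  ],
  claw=0.0,
  grip_force=25,
)

```text
time: 21.08
tcp_pos: [0.6248, 0.1506, 0.2686]
tool_rot: [[0.125, 0.966, -0.226], [0.992, -0.122, 0.028], [-0.001, -0.227, -0.974]]
force: [-3.8, 0.3, 4.6]
width: 0.0083
gripper_force: 24.9
```

Emit:
play_rows(
  commands=[
    [[0.0022, -0.0003, 0.0097], [0, 0, 0]],
    [[0.0022, -0.0003, 0.0097], [0, 0, 0]],
    [[0.0022, -0.0003, 0.0097], [0, 0, 0]],
    [[0.0022, -0.0003, 0.0097], [0, 0, 0]],
    [[0.0022, -0.0003, 0.0097], [0, 0, 0]],
    [[0.0022, -0.0003, 0.0097], [0, 0, 0]],
    [[0.0022, -0.0003, 0.0097], [0, 0, 0]],
    [[0.0022, -0.0003, 0.0097], [0, 0, 0]],
    [[0.0022, -0.0003, 0.0097], [0, 0, 0]],
    [[0.0022, -0.0003, 0.0097], [0, 0, 0]],
  ],
)

```text
time: 22.32
tcp_pos: [0.6475, 0.1474, 0.3657]
tool_rot: [[0.125, 0.967, -0.223], [0.992, -0.122, 0.028], [-0.001, -0.225, -0.974]]
force: [0.6, -0.0, -1.3]
width: 0.0077
gripper_force: 25.0
```

Emit:
play_rows(
  commands=[
    [[0.003, -0.0005, 0.015], [0, 0, 0]],
    [[0.003, -0.0005, 0.015], [0, 0, 0]],
    [[0.003, -0.0005, 0.015], [0, 0, 0]],
    [[0.003, -0.0005, 0.015], [0, 0, 0]],
    [[0, 0, 0.015], [0, 0, 0]],
    [[0, 0, 0.015], [0, 0, 0]],
    [[0, 0, 0], [0, 0, 0]],
  ],
)

```text
time: 23.2
tcp_pos: [0.6593, 0.1456, 0.4566]
tool_rot: [[0.125, 0.967, -0.222], [0.992, -0.122, 0.028], [0.0, -0.224, -0.975]]
force: [1.0, 0.7, -0.9]
width: 0.0076
gripper_force: 25.0
```

```bash
python3 - <<'E'
from h import *
place(0,.2758,.15);place(0,.2758,.02)
for c in ('scene','side'):
    snap(c)
    for t in ['yellow','green','plain1','red']: print(c,t,[(np.round(r['centre']).tolist(),round(r['score'],2),int(r['pixels'].sum())) for r in arm.masks_of(c,t)])
E
```

```text
shift [-0.0901 -0.3355  0.0032] turn [-0.0027 -0.0158 -0.0686] rows>= 5.559039191330506 t 23.2
shift [-0.0901 -0.3355 -0.1268] turn [-0.0027 -0.0158 -0.0686] rows>= 5.917495414279948 t 23.2
scene yellow [([373.0, 224.0], 0.55, 234)]
scene green [([374.0, 233.0], 0.71, 215)]
scene plain1 [([373.0, 242.0], 0.44, 34), ([367.0, 238.0], 0.44, 68)]
scene red [([283.0, 183.0], 0.58, 826), ([259.0, 113.0], 0.26, 118)]
side yellow [([303.0, 139.0], 0.69, 724), ([377.0, 232.0], 0.43, 318)]
side green [([288.0, 198.0], 0.88, 812)]
side plain1 [([290.0, 179.0], 0.57, 71), ([296.0, 181.0], 0.53, 95)]
side red [([372.0, 233.0], 0.69, 320), ([389.0, 271.0], 0.29, 8024), ([301.0, 141.0], 0.18, 809)]
```

Emit:
play_rows(
  commands=[
    [[-0.009, -0.0336, 0.003], [0, -0.002, -0.007]],
    [[-0.009, -0.0336, 0.003], [0, -0.002, -0.007]],
    [[-0.009, -0.0336, 0], [0, -0.002, -0.007]],
    [[-0.009, -0.0336, 0], [0, -0.002, -0.007]],
    [[-0.009, -0.0336, 0], [0, -0.002, -0.007]],
    [[-0.009, -0.0336, 0], [0, -0.002, -0.007]],
    [[-0.009, -0.0336, 0], [0, -0.002, -0.007]],
    [[-0.009, -0.0336, 0], [0, -0.001, -0.007]],
    [[-0.009, -0.0336, 0], [0, -0.001, -0.007]],
    [[-0.009, -0.0336, 0], [0, 0, -0.006]],
  ],
)

```text
time: 24.95
tcp_pos: [0.5688, -0.1916, 0.4609]
tool_rot: [[0.193, 0.959, -0.206], [0.981, -0.189, 0.042], [0.002, -0.21, -0.978]]
force: [0.1, -0.2, -0.4]
width: 0.0075
gripper_force: 25.0
```

Emit:
play_rows(
  commands=[
    [[0, 0, 0], [0, 0, 0]],
    [[0, 0, 0], [0, 0, 0]],
  ],
)

```text
time: 25.2
tcp_pos: [0.5693, -0.1902, 0.4608]
tool_rot: [[0.193, 0.959, -0.206], [0.981, -0.189, 0.043], [0.002, -0.21, -0.978]]
force: [0.4, -0.2, -0.2]
width: 0.0082
gripper_force: 25.0
```

```bash
python3 - <<'E'
from h import *
d=snap('wrist','w10')
st=arm.read_state();Rt=np.array(st['tool_rot']);t=np.array(st['tcp_pos'])
yb,xb,zb=Rt[:,0],Rt[:,1],-Rt[:,2]
for L in (.2758,):
  f=t-L*zb
  for y in(-.058,.058): print('foot end pred',proj(d,f+y*yb))
h=cv2.cvtColor(d['image'],cv2.COLOR_RGB2HSV)
m=(h[...,0]>18)&(h[...,0]<30)&(h[...,1]>170);m[:,:300]=0;m[:,345:]=0
for r in range(120,250,6):
  c=np.nonzero(m[r])[0]; print(r,(c.min(),c.max()) if len(c) else None,end=' ')
# carousel check: predicted post tops vs bright grey
for a in (135,45,-45): print('post',proj(d,C+Ro.from_euler('z',CY+a,degrees=True).apply([.122,0,.165])))
print([(np.round(r['centre']).tolist(),round(r['score'],2)) for r in arm.recognise('wrist','post')])
place(0,.2758,.15)
E
```

```text
foot end pred [321.5635 268.2057]
foot end pred [321.4511 142.7739]
120 None 126 None 132 None 138 None 144 None 150 (np.int64(318), np.int64(324)) 156 (np.int64(318), np.int64(326)) 162 (np.int64(316), np.int64(326)) 168 (np.int64(317), np.int64(326)) 174 (np.int64(317), np.int64(326)) 180 (np.int64(317), np.int64(326)) 186 (np.int64(317), np.int64(326)) 192 (np.int64(317), np.int64(326)) 198 (np.int64(317), np.int64(326)) 204 (np.int64(317), np.int64(325)) 210 (np.int64(317), np.int64(326)) 216 (np.int64(317), np.int64(326)) 222 (np.int64(317), np.int64(326)) 228 (np.int64(317), np.int64(325)) 234 (np.int64(316), np.int64(326)) 240 (np.int64(315), np.int64(327)) 246 (np.int64(315), np.int64(327)) post [323.0107 110.1148]
post [537.7876 107.4897]
post [502.8075 301.0941]
[([420.0, 181.0], 0.56)]
shift [-0.0003 -0.0003 -0.0011] turn [-0.0025 -0.0022 -0.0005] rows>= 0.01830247014229112 t 25.3
```

```bash
python3 - <<'E'
from h import *
im=cv2.cvtColor(cv2.imread('pics/w10.png'),cv2.COLOR_BGR2RGB)
for r in range(138,153): print(r,im[r,318:326:3].tolist())
im=cv2.cvtColor(cv2.imread('pics/w4.png'),cv2.COLOR_BGR2RGB)
for r in range(186,196): print(r,im[r,318:326:3].tolist())
E
```

```text
138 [[218, 166, 97], [216, 164, 93], [217, 165, 95]]
139 [[226, 172, 102], [224, 171, 98], [221, 169, 97]]
140 [[218, 167, 96], [219, 165, 96], [219, 167, 96]]
141 [[212, 160, 94], [213, 161, 94], [211, 160, 91]]
142 [[208, 156, 91], [207, 156, 90], [209, 157, 91]]
143 [[210, 158, 91], [209, 159, 94], [208, 155, 90]]
144 [[201, 150, 81], [195, 145, 79], [195, 145, 80]]
145 [[152, 107, 41], [133, 95, 31], [139, 98, 34]]
146 [[112, 80, 24], [112, 78, 21], [112, 78, 22]]
147 [[112, 79, 22], [112, 78, 21], [111, 77, 21]]
148 [[113, 78, 24], [111, 79, 22], [112, 77, 20]]
149 [[112, 78, 23], [113, 80, 23], [113, 79, 22]]
150 [[113, 79, 24], [112, 78, 23], [113, 78, 21]]
151 [[112, 78, 23], [111, 77, 21], [111, 76, 20]]
152 [[113, 79, 23], [113, 79, 21], [113, 78, 21]]
186 [[218, 165, 95], [170, 107, 55], [127, 77, 41]]
187 [[219, 165, 95], [169, 106, 56], [126, 77, 40]]
188 [[218, 163, 93], [171, 107, 57], [126, 76, 39]]
189 [[219, 166, 97], [168, 105, 54], [125, 74, 37]]
190 [[199, 144, 85], [150, 89, 47], [117, 66, 36]]
191 [[131, 71, 45], [96, 41, 29], [92, 40, 26]]
192 [[84, 35, 24], [84, 33, 24], [83, 34, 25]]
193 [[84, 36, 27], [82, 33, 24], [83, 34, 24]]
194 [[82, 33, 22], [84, 35, 26], [81, 32, 23]]
195 [[82, 35, 25], [84, 35, 26], [84, 35, 24]]
```

Emit:
play_rows(
  commands=[
    [[0, 0.0015, -0.025], [-0.0025, -0.002, 0]],
    [[0, 0, -0.027], [0, 0, 0]],
    [[0, 0, -0.027], [0, 0, 0]],
    [[0, 0, -0.027], [0, 0, 0]],
    [[0, 0, -0.025], [0, 0, 0]],
    [[0, 0, -0.008], [0, 0, 0]],
    [[0, 0, -0.005], [0, 0, 0]],
    [[0, 0, -0.003], [0, 0, 0]],
    [[0, 0, 0], [0, 0, 0]],
  ],
)

```text
time: 26.42
tcp_pos: [0.5694, -0.189, 0.3144]
tool_rot: [[0.193, 0.96, -0.203], [0.981, -0.189, 0.04], [-0.0, -0.207, -0.978]]
force: [-0.7, -0.2, -0.0]
width: 0.0079
gripper_force: 25.0
```

```bash
python3 -c "
from h import *
place(0,.2758,0)
print(arm.read_state()['force'])"
```

```text
shift [-0.0002 -0.0009 -0.0046] turn [0.0006 0.0006 0.0004] rows>= 0.07590063831651646 t 26.425
[-0.6729 -0.2331 -0.0368]
```

Emit:
play_rows(
  commands=[
    [[0, 0, -0.003], [0, 0, 0]],
    [[0, 0, -0.002], [0, 0, 0]],
    [[0, 0, -0.001], [0, 0, 0]],
    [[0, 0, 0], [0, 0, 0]],
  ],
)

```text
time: 26.92
tcp_pos: [0.5696, -0.1893, 0.3099]
tool_rot: [[0.193, 0.96, -0.203], [0.981, -0.189, 0.039], [-0.001, -0.207, -0.978]]
force: [-1.3, -0.3, 13.5]
width: 0.0082
gripper_force: 25.0
```

Emit:
play_rows(
  commands=[
    [[0, 0, 0.001], [0, 0, 0]],
    [[0, 0, 0], [0, 0, 0]],
    [[0, 0, 0], [0, 0, 0]],
    [[0, 0, 0], [0, 0, 0]],
  ],
  claw=0.024,
)

```text
time: 27.42
tcp_pos: [0.5691, -0.189, 0.3086]
tool_rot: [[0.193, 0.96, -0.205], [0.981, -0.189, 0.04], [-0.0, -0.208, -0.978]]
force: [-0.4, 0.2, -0.5]
width: 0.024
gripper_force: 0.0
```

Emit:
play_rows(
  commands=[
    [[0.0025, -0.0005, 0.012], [0, 0, 0]],
    [[0.005, -0.001, 0.025], [0, 0, 0]],
    [[0.005, -0.001, 0.025], [0, 0, 0]],
    [[0.005, -0.001, 0.025], [0, 0, 0]],
    [[0, 0, 0.03], [0, 0, 0]],
    [[0, 0, 0], [0, 0, 0]],
  ],
)

```text
time: 28.18
tcp_pos: [0.5874, -0.1927, 0.429]
tool_rot: [[0.193, 0.961, -0.199], [0.981, -0.189, 0.038], [-0.001, -0.203, -0.979]]
force: [0.4, -1.0, -0.1]
width: 0.0243
gripper_force: 0.0
```

```bash
python3 - <<'E'
from h import *
d=snap('wrist','w11');ds=snap('side','d11')
h=cv2.cvtColor(d['image'],cv2.COLOR_RGB2HSV)
r=arm.masks_of('wrist','yellow')
for x in r[:2]: ys,xs=np.nonzero(x['pixels']);print('mask',x['score'],xs.min(),xs.max(),ys.min(),ys.max())
R=tool(CY,13.5);f=C+Ro.from_euler('z',CY,degrees=True).apply([-.081,0,.04])
for n,(y,z) in {'b+':(.058,0),'t+':(.058,.08),'tabtop+':(.01,.122)}.items(): print(n,proj(d,f+R[:,0]*y-R[:,2]*z))
m=arm.masks_of('side','yellow')
for x in m[:2]: ys,xs=np.nonzero(x['pixels']);print('side',x['score'],xs.min(),xs.max(),ys.min(),ys.max(),x['centre'])
for n,(y,z) in {'b+':(.058,0),'b-':(-.058,0),'t+':(.058,.08),'t-':(-.058,.08),'tab':(0,.122)}.items(): print(n,proj(ds,f+R[:,0]*y-R[:,2]*z))
p=C+Ro.from_euler('z',CY-135,degrees=True).apply([.122,0,0])
goto(p+[0,0,.370],tool(CY-45,0))
E
```

```text
mask 0.92 323 336 140 251
b+ [325.5969 138.0349]
t+ [329.3414 141.3362]
tabtop+ [331.7591 199.556 ]
side 0.81 345 379 245 297 [363.5, 268.9]
b+ [344.6613 262.2777]
b- [369.4789 298.5607]
t+ [352.7721 241.9918]
t- [379.5104 278.86  ]
tab [370.8223 248.4185]
shift [-0.0947 -0.0702 -0.0548] turn [-0.12   -0.1806 -0.7819] rows>= 4.3391768699492665 t 28.375
```

Yellow matches the predicted pose. Turning again.

Emit:
play_rows(
  commands=[
    [[-0.0158, -0.0117, 0], [-0.02, -0.03, -0.13]],
    [[-0.0158, -0.0117, 0], [-0.02, -0.03, -0.13]],
    [[-0.0158, -0.0117, 0], [-0.02, -0.03, -0.13]],
    [[-0.0158, -0.0117, -0.015], [-0.02, -0.03, -0.13]],
    [[-0.0158, -0.0117, -0.02], [-0.02, -0.03, -0.13]],
    [[-0.0158, -0.0117, -0.02], [-0.02, -0.03, -0.13]],
    [[0, 0, 0], [0, 0, 0]],
    [[0, 0, 0], [0, 0, 0]],
  ],
  claw=0.045,
)

```text
time: 29.38
tcp_pos: [0.4924, -0.2626, 0.3711]
tool_rot: [[0.828, 0.561, -0.0], [0.561, -0.828, -0.001], [-0.001, 0.001, -1.0]]
force: [0.2, -0.5, -0.9]
width: 0.0454
gripper_force: 0.0
```

Emit:
play_rows(
  commands=[
    [[0, 0, -0.019], [0, 0, 0]],
    [[0, 0, -0.019], [0, 0, 0]],
    [[0, 0, -0.018], [0, 0, 0]],
    [[0, 0, 0], [0, 0, 0]],
  ],
)

```text
time: 29.88
tcp_pos: [0.492, -0.2623, 0.3139]
tool_rot: [[0.828, 0.56, -0.002], [0.56, -0.828, -0.0], [-0.002, -0.001, -1.0]]
force: [0.6, -0.0, 1.0]
width: 0.0453
gripper_force: 0.0
```

Emit:
play_rows(
  commands=[
    [[0, 0, 0], [0, 0, 0]],
    [[0, 0, 0], [0, 0, 0]],
    [[0, 0, 0], [0, 0, 0]],
    [[0, 0, 0], [0, 0, 0]],
  ],
  claw=0.0,
  grip_force=15,
)

```text
time: 30.38
tcp_pos: [0.4919, -0.2627, 0.3154]
tool_rot: [[0.829, 0.559, 0.001], [0.559, -0.829, -0.002], [-0.0, 0.002, -1.0]]
force: [-0.1, 1.8, 2.8]
width: 0.0158
gripper_force: 15.0
```

Emit:
play_rows(
  commands=[
    [[-0.005, 0.0082, 0], [0, 0, -0.075]],
    [[-0.0044, 0.0085, 0], [0, 0, -0.075]],
    [[-0.0037, 0.0088, 0], [0, 0, -0.075]],
    [[-0.003, 0.0091, 0], [0, 0, -0.075]],
    [[-0.0023, 0.0093, 0], [0, 0, -0.075]],
    [[-0.0015, 0.0095, 0], [0, 0, -0.075]],
    [[-0.0008, 0.0095, 0], [0, 0, -0.075]],
    [[0, 0.0096, 0], [0, 0, -0.075]],
    [[0.0007, 0.0096, 0], [0, 0, -0.075]],
    [[0.0015, 0.0095, 0], [0, 0, -0.075]],
  ],
)

```text
time: 31.62
tcp_pos: [0.4736, -0.1716, 0.3154]
tool_rot: [[0.987, -0.158, 0.0], [-0.158, -0.987, -0.003], [0.001, 0.003, -1.0]]
force: [-0.2, -5.3, 0.8]
width: 0.0155
gripper_force: 15.0
```

Emit:
play_rows(
  commands=[
    [[0.0022, 0.0093, 0], [0, 0, -0.075]],
    [[0.0029, 0.0091, 0], [0, 0, -0.075]],
    [[0.0036, 0.0089, 0], [0, 0, -0.075]],
    [[0.0043, 0.0085, 0], [0, 0, -0.075]],
    [[0.005, 0.0082, 0], [0, 0, -0.075]],
    [[0.0056, 0.0078, 0], [0, 0, -0.075]],
    [[0.0062, 0.0073, 0], [0, 0, -0.075]],
    [[0.0068, 0.0068, 0], [0, 0, -0.075]],
    [[0.0073, 0.0062, 0], [0, 0, -0.075]],
    [[0.0077, 0.0057, 0], [0, 0, -0.075]],
  ],
)

```text
time: 32.88
tcp_pos: [0.5257, -0.0937, 0.3154]
tool_rot: [[0.615, -0.789, 0.0], [-0.789, -0.615, -0.002], [0.001, 0.001, -1.0]]
force: [1.4, -7.3, 0.2]
width: 0.0156
gripper_force: 15.0
```

Emit:
play_rows(
  commands=[
    [[0, 0, 0], [0, 0, 0]],
    [[0, 0, 0], [0, 0, 0]],
  ],
)

```text
time: 33.12
tcp_pos: [0.5254, -0.0939, 0.3154]
tool_rot: [[0.618, -0.786, 0.001], [-0.786, -0.618, -0.001], [0.001, 0.0, -1.0]]
force: [2.8, -4.4, 0.5]
width: 0.0154
gripper_force: 15.0
```

Emit:
play_rows(
  commands=[
    [[0, 0, 0], [0, 0, 0]],
    [[0, 0, 0], [0, 0, 0]],
    [[0, 0, 0.02], [0, 0, 0]],
    [[0, 0, 0.03], [0, 0, 0]],
    [[0, 0, 0.04], [0, 0, 0.1]],
    [[0.005, 0.02, 0.01], [0, 0, 0.16]],
    [[0.005, 0.02, 0], [0, 0, 0.16]],
    [[0.005, 0.02, 0], [0, 0, 0.16]],
    [[0.005, 0.02, 0], [0, 0, 0.16]],
    [[0.005, 0.02, 0], [0, 0, 0.16]],
  ],
  claw=0.045,
)

```text
time: 34.38
tcp_pos: [0.5497, 0.0074, 0.4146]
tool_rot: [[1.0, -0.001, -0.002], [-0.001, -1.0, -0.001], [-0.002, 0.001, -1.0]]
force: [0.5, 0.0, -0.7]
width: 0.0448
gripper_force: 0.0
```

Emit:
play_rows(
  commands=[
    [[0.002, 0.015, 0], [0, 0, 0.16]],
    [[0.002, 0.015, 0], [0, 0, 0.16]],
    [[0.002, 0.015, 0], [0, 0, 0.16]],
    [[0.002, 0.015, 0], [0, 0, 0.16]],
    [[0.002, 0.015, 0], [0, 0, 0.16]],
    [[0, 0.005, 0], [0, 0, 0.16]],
    [[0, 0, 0], [0, 0, 0.16]],
    [[0, 0, 0], [0, 0, 0.16]],
    [[0, 0, 0], [0, 0, 0.17]],
    [[0, 0, 0], [0, 0, 0]],
  ],
)

```text
time: 35.62
tcp_pos: [0.5596, 0.0867, 0.4146]
tool_rot: [[0.128, 0.992, 0.0], [0.992, -0.128, -0.001], [-0.001, 0.0, -1.0]]
force: [0.4, -0.7, 0.1]
width: 0.0448
gripper_force: 0.0
```

```bash
python3 - <<'E'
from h import *
s=arm.read_state();print(s['tcp_pos'],s['tool_rot'],s['time'],s['q'])
def ext(m):
    ys,xs=np.nonzero(m);i=[xs.argmin(),xs.argmax(),ys.argmin(),ys.argmax()];return [(int(xs[k]),int(ys[k])) for k in i],len(xs)
for c in ('wrist','scene','side'):
    d=snap(c,c+'12')
    for t in ('green','plain1','yellow','red'):
        print(c,t,[(round(r['score'],2),np.round(r['centre']).tolist(),ext(r['pixels'])) for r in arm.masks_of(c,t)[:2]])
    h=cv2.cvtColor(d['image'],cv2.COLOR_RGB2HSV)
    m=((h[...,0]>60)&(h[...,0]<95)&(h[...,1]>90)).astype(np.uint8)
    n,l,st,ce=cv2.connectedComponentsWithStats(m)
    print([(st[i].tolist(),ce[i].round().tolist()) for i in range(1,n) if st[i][4]>60])
E
```

```text
[0.5596 0.0867 0.4146] [[ 0.1281  0.9918  0.0002]
 [ 0.9918 -0.1281 -0.0009]
 [-0.0009  0.0003 -1.    ]] 35.625 [ 0.1329  0.3258  1.7531 -0.001   1.0626  0.2618]
wrist green [(0.83, [304.0, 132.0], ([(286, 80), (339, 162), (312, 68), (314, 182)], 3830))]
wrist plain1 [(0.69, [326.0, 113.0], ([(319, 70), (329, 82), (322, 67), (324, 182)], 907)), (0.58, [331.0, 112.0], ([(329, 68), (337, 68), (330, 67), (332, 181)], 819))]
wrist yellow [(0.76, [361.0, 348.0], ([(334, 334), (387, 362), (354, 330), (337, 367)], 1790))]
wrist red []
[([527, 330, 22, 42, 543], [537.0, 348.0])]
scene green [(0.78, [372.0, 232.0], ([(356, 220), (390, 246), (357, 219), (387, 247)], 186))]
scene plain1 [(0.67, [365.0, 234.0], ([(352, 223), (384, 251), (352, 223), (382, 251)], 128)), (0.4, [380.0, 244.0], ([(360, 226), (387, 249), (360, 226), (385, 250)], 73))]
scene yellow [(0.95, [283.0, 184.0], ([(268, 187), (304, 183), (280, 166), (275, 203)], 769))]
scene red [(0.61, [251.0, 175.0], ([(244, 161), (265, 186), (246, 153), (258, 197)], 417))]
[([140, 177, 107, 96, 5157], [193.0, 223.0]), ([355, 219, 36, 29, 91], [372.0, 233.0])]
side green [(0.71, [289.0, 197.0], ([(272, 191), (305, 184), (279, 175), (290, 219)], 836))]
side plain1 []
side yellow [(0.81, [375.0, 232.0], ([(350, 245), (392, 223), (377, 223), (350, 248)], 365))]
side red [(0.89, [413.0, 246.0], ([(395, 224), (424, 257), (395, 224), (423, 270)], 379)), (0.56, [453.0, 357.0], ([(437, 359), (467, 351), (449, 340), (446, 373)], 802))]
[([293, 182, 12, 20, 76], [298.0, 192.0]), ([273, 185, 19, 19, 120], [282.0, 194.0]), ([418, 201, 124, 101, 5728], [480.0, 250.0]), ([283, 202, 14, 15, 73], [289.0, 209.0])]
```

```bash
cat > fit.py <<'E'
from h import *
from scipy.optimize import minimize
def fit(taby,x0,cams,name):
    V=[]
    for c in cams:
        d=snap(c);r=arm.masks_of(c,name)[0];V.append((d,r['pixels']));print(c,r['score'])
    t=taby
    def pts(x):
        B=(Ro.from_euler('z',x[3],degrees=True)*Ro.from_euler('y',x[2],degrees=True)).as_matrix();o=np.array([x[0],x[1],.004*np.sin(np.radians(x[2]))])
        f=lambda P:[o+B@np.array(p) for p in P]
        a=[(s,y,z) for s in(-.004,.004) for y in(-.058,.058) for z in(0,.08)];b=[(s,y,z) for s in(-.004,.004) for y in(t-.01,t+.01) for z in(.07,.122)]
        return f(a),f(b),B,o
    def cost(x):
        c=0
        for d,m in V:
            k=np.zeros((1600,2560),np.uint8)
            for g in pts(x)[:2]:
                h=cv2.convexHull(np.array([proj(d,p) for p in g],np.float32))
                cv2.fillPoly(k,[np.round((h+.5)*4).astype(np.int32)],1)
            k=cv2.resize(k*255,(640,400),interpolation=cv2.INTER_AREA)/255.
            c+=1-np.minimum(k,m).sum()/np.maximum(k,m).sum()
        return c/len(V)
    s=np.array([.006,.006,4,2])
    r=minimize(cost,x0,method='Nelder-Mead',options=dict(initial_simplex=np.vstack([x0]+[np.array(x0)+s*e for e in np.eye(4)]),maxiter=250,xatol=1e-4,fatol=1e-4))
    B,o=pts(r.x)[2:];print('x,y,lean,yaw',r.x,'cost',r.fun);return r.x,B,o
E
python3 - <<'E'
from fit import *
x0=[.530,.16,20,-7.3]
for cams in (['wrist'],['wrist','side']):
    x,B,o=fit(-.04,x0,cams,'green'); tab=o+B@[0,-.04,.122];print('tab',tab)
R=tool(x[3],x[2]);goto(tab+.19*-R[:,2],R)
E
```

```text
wrist 0.58
x,y,lean,yaw [ 0.5289  0.1614 25.8494 -7.1474] cost 0.03629531689011134
tab [0.5767 0.1151 0.1115]
wrist 0.89
side 0.87
x,y,lean,yaw [ 0.5289  0.1614 24.8677 -6.6553] cost 0.0741820571184687
tab [0.5752 0.1157 0.1124]
shift [ 0.0946  0.0197 -0.1301] turn [0.0536 0.432  0.0108] rows>= 2.5933684099876615 t 36.675
```

Emit:
play_rows(
  commands=[
    [[0.0238, 0.0048, -0.0326], [0.0135, 0.11, 0.0015]],
    [[0.0238, 0.0048, -0.0326], [0.0135, 0.11, 0.0015]],
    [[0.0238, 0.0048, -0.0326], [0.0135, 0.11, 0.0015]],
    [[0.0238, 0.0048, -0.0326], [0.0135, 0.11, 0.0015]],
    [[0, 0, 0], [0, 0, 0]],
    [[0, 0, 0], [0, 0, 0]],
  ],
  claw=0.023,
)

```text
time: 37.42
tcp_pos: [0.6548, 0.1058, 0.2852]
tool_rot: [[0.12, 0.898, -0.423], [0.993, -0.11, 0.05], [-0.002, -0.426, -0.905]]
force: [-0.8, 0.2, -0.0]
width: 0.0227
gripper_force: 0.0
```

```bash
python3 - <<'E'
from h import *
d=snap('wrist','w13');print(arm.read_state()['force'])
R=tool(-7,25.4);tab=np.array([.5762,.1154,.1118]);goto(tab+.151*-R[:,2],R);print(-R[:,2])
r=arm.masks_of('wrist','green')[0];m=r['pixels']
for row in range(120,300,12):
    c=np.nonzero(m[row])[0]
    if len(c): print(row,c.min(),c.max(),end='; ')
for z in (.122,.08):
  for x in(-.004,.004): print(z,x,[proj(d,tab-R[:,2]*(z-.122)+R[:,1]*x+R[:,0]*y).round(1).tolist() for y in (-.01,.01,.098)])
E
```

```text
[ 0.5641 -0.2854  0.1814]
shift [-0.0143  0.0016 -0.038 ] turn [ 0.0018  0.004  -0.0016] rows>= 0.6497191774447438 t 37.475
[ 0.4257 -0.0523  0.9033]
120 319 330; 132 319 330; 144 319 330; 156 319 331; 168 319 330; 180 320 330; 192 320 330; 204 320 330; 216 320 331; 228 321 333; 240 321 334; 252 322 334; 0.122 -0.004 [[318.5, 261.3], [318.5, 231.2], [318.1, 74.3]]
0.122 0.004 [[331.3, 261.3], [331.6, 231.1], [333.3, 74.3]]
0.08 -0.004 [[318.9, 236.9], [318.8, 211.7], [318.6, 84.7]]
0.08 0.004 [[329.4, 236.9], [329.6, 211.7], [330.6, 84.7]]
```

Emit:
play_rows(
  commands=[
    [[-0.004, 0.0005, -0.0127], [0, 0.006, 0]],
    [[-0.0044, 0.0005, -0.0127], [0, 0.005, 0]],
    [[-0.0044, 0.0005, -0.0127], [0, 0.005, 0]],
    [[0, 0, 0], [0, 0, 0]],
  ],
)

```text
time: 38.02
tcp_pos: [0.6421, 0.1073, 0.2458]
tool_rot: [[0.12, 0.89, -0.439], [0.993, -0.11, 0.05], [-0.004, -0.442, -0.897]]
force: [0.9, -0.4, 1.1]
width: 0.0232
gripper_force: 0.6
```

Emit:
play_rows(
  commands=[
    [[0, 0, 0], [0, 0, 0]],
    [[0, 0, 0], [0, 0, 0]],
    [[0, 0, 0], [0, 0, 0]],
    [[0, 0, 0], [0, 0, 0]],
  ],
  claw=0.0,
  grip_force=25,
)

```text
time: 38.52
tcp_pos: [0.6423, 0.1074, 0.2462]
tool_rot: [[0.12, 0.89, -0.439], [0.993, -0.109, 0.05], [-0.004, -0.442, -0.897]]
force: [-0.9, 0.6, -1.1]
width: 0.0076
gripper_force: 25.0
```

Emit:
play_rows(
  commands=[
    [[0.0036, -0.0004, 0.009], [0, 0, 0]],
    [[0.0036, -0.0004, 0.009], [0, 0, 0]],
    [[0.0036, -0.0004, 0.009], [0, 0, 0]],
    [[0.0036, -0.0004, 0.009], [0, 0, 0]],
    [[0.0036, -0.0004, 0.009], [0, 0, 0]],
    [[0.0036, -0.0004, 0.009], [0, 0, 0]],
    [[0.0036, -0.0004, 0.009], [0, 0, 0]],
    [[0.0036, -0.0004, 0.009], [0, 0, 0]],
    [[0.0036, -0.0004, 0.009], [0, 0, 0]],
    [[0.0036, -0.0004, 0.009], [0, 0, 0]],
  ],
)

```text
time: 39.78
tcp_pos: [0.6786, 0.1034, 0.3369]
tool_rot: [[0.12, 0.89, -0.439], [0.993, -0.109, 0.05], [-0.004, -0.442, -0.897]]
force: [0.2, -0.4, -0.5]
width: 0.0077
gripper_force: 25.0
```

Emit:
play_rows(
  commands=[
    [[0, 0, 0.02], [0, 0, 0]],
    [[0, 0, 0.02], [0, 0, 0]],
    [[0, 0, 0.02], [0, -0.02, 0]],
    [[0, 0, 0.02], [0, -0.05, 0]],
    [[0, 0, 0.02], [0, -0.05, 0]],
    [[0, 0, 0.015], [0, -0.05, 0]],
    [[0, 0, 0.01], [0, -0.05, 0]],
    [[0, 0, 0], [0, 0, 0]],
  ],
)

```text
time: 40.78
tcp_pos: [0.6782, 0.1034, 0.4624]
tool_rot: [[0.118, 0.966, -0.231], [0.993, -0.109, 0.05], [0.023, -0.235, -0.972]]
force: [-0.4, -0.1, -0.1]
width: 0.0084
gripper_force: 25.0
```

```bash
python3 - <<'E'
from h import *
place(-.04,.2725,.16)
snap('side');print([(np.round(r['centre']).tolist(),round(r['score'],2)) for r in arm.masks_of('side','plain1')],arm.read_state()['force'])
E
```

```text
shift [-0.1174 -0.3325  0.0041] turn [-0.0272 -0.0238 -0.0756] rows>= 5.641601300000458 t 40.775
[([381.0, 272.0], 0.75), ([296.0, 189.0], 0.67), ([286.0, 194.0], 0.57)] [-0.2349  0.5021 -1.4123]
```

Emit:
play_rows(
  commands=[
    [[-0.0117, -0.0333, 0.004], [-0.0027, -0.0024, -0.0076]],
    [[-0.0117, -0.0333, 0], [-0.0027, -0.0024, -0.0076]],
    [[-0.0117, -0.0333, 0], [-0.0027, -0.0024, -0.0076]],
    [[-0.0117, -0.0333, 0], [-0.0027, -0.0024, -0.0076]],
    [[-0.0117, -0.0333, 0], [-0.0027, -0.0024, -0.0076]],
    [[-0.0117, -0.0333, 0], [-0.0027, -0.0024, -0.0076]],
    [[-0.0117, -0.0333, 0], [-0.0027, -0.0024, -0.0076]],
    [[-0.0117, -0.0333, 0], [-0.0027, -0.0024, -0.0076]],
    [[-0.0117, -0.0333, 0], [-0.0027, -0.0024, -0.0076]],
    [[-0.0117, -0.0333, 0], [-0.0027, -0.0024, -0.0076]],
  ],
)

```text
time: 42.12
tcp_pos: [0.5609, -0.2307, 0.4642]
tool_rot: [[0.193, 0.959, -0.208], [0.981, -0.189, 0.041], [0.0, -0.212, -0.977]]
force: [0.2, -1.1, -0.6]
width: 0.0079
gripper_force: 25.0
```

Emit:
play_rows(
  commands=[
    [[0, 0, 0], [0, 0, 0]],
    [[0, 0, 0], [0, 0, 0]],
  ],
)

```text
time: 42.38
tcp_pos: [0.5615, -0.2293, 0.4647]
tool_rot: [[0.193, 0.959, -0.207], [0.981, -0.189, 0.041], [0.001, -0.211, -0.977]]
force: [0.3, 0.1, -1.0]
width: 0.008
gripper_force: 25.0
```

```bash
python3 - <<'E'
from h import *
d=snap('wrist','w14');r=arm.masks_of('wrist','green')
for x in r[:2]: ys,xs=np.nonzero(x['pixels']);print('mask',x['score'],xs.min(),xs.max(),ys.min(),ys.max())
st=arm.read_state();Rt=np.array(st['tool_rot']);t=np.array(st['tcp_pos'])
f=t-.2725*-Rt[:,2]+.04*Rt[:,0]
for y in(-.058,.058): print('foot end pred',proj(d,f+y*Rt[:,0]),proj(d,f+y*Rt[:,0]-.08*Rt[:,2]))
for row in range(86,116): print(row,d['image'][row,322].tolist(),end=' ')
# where the whole board is: columns along rows
m=r[0]['pixels']
for row in range(ys.min(),ys.max(),15): c=np.nonzero(m[row])[0]; print(row,c.min() if len(c) else 0,c.max() if len(c) else 0,end=';')
place(-.04,.2725,0)
E
```

```text
mask 0.77 314 330 76 297
foot end pred [321.7583 229.3522] [321.8964 271.4568]
foot end pred [321.5962  91.4027] [321.6821  74.5045]
86 [39, 58, 42] 87 [40, 58, 42] 88 [37, 56, 41] 89 [41, 59, 44] 90 [39, 58, 42] 91 [40, 57, 42] 92 [38, 58, 42] 93 [39, 59, 42] 94 [42, 60, 44] 95 [41, 59, 43] 96 [41, 59, 43] 97 [42, 61, 45] 98 [42, 60, 43] 99 [41, 60, 44] 100 [41, 59, 42] 101 [42, 60, 44] 102 [43, 61, 43] 103 [42, 59, 43] 104 [43, 59, 44] 105 [43, 59, 44] 106 [42, 59, 44] 107 [43, 59, 44] 108 [43, 60, 42] 109 [42, 58, 42] 110 [42, 60, 43] 111 [43, 58, 42] 112 [47, 62, 48] 113 [44, 59, 43] 114 [44, 60, 44] 115 [43, 60, 42] 76 321 324;91 317 327;106 316 327;121 316 326;136 316 327;151 316 327;166 316 328;181 315 328;196 315 327;211 317 327;226 316 327;241 315 328;256 314 328;271 314 330;286 314 329;shift [-0.0009 -0.0003 -0.1584] turn [-0.0009 -0.0028 -0.0005] rows>= 2.534747689640708 t 42.475
```

Emit:
play_rows(
  commands=[
    [[-0.0005, 0.0008, -0.027], [-0.001, -0.003, 0]],
    [[0, 0, -0.028], [0, 0, 0]],
    [[0, 0, -0.028], [0, 0, 0]],
    [[0, 0, -0.028], [0, 0, 0]],
    [[0, 0, -0.027], [0, 0, 0]],
    [[0, 0, -0.008], [0, 0, 0]],
    [[0, 0, -0.005], [0, 0, 0]],
    [[0, 0, -0.003], [0, 0, 0]],
    [[0, 0, 0], [0, 0, 0]],
  ],
)

```text
time: 43.6
tcp_pos: [0.5611, -0.2289, 0.312]
tool_rot: [[0.193, 0.96, -0.202], [0.981, -0.189, 0.039], [-0.001, -0.206, -0.979]]
force: [0.8, 0.4, -1.4]
width: 0.0081
gripper_force: 25.0
```

Emit:
play_rows(
  commands=[
    [[0, 0, -0.003], [0, 0, 0]],
    [[0, 0, -0.001], [0, 0, 0]],
    [[0, 0, 0], [0, 0, 0]],
  ],
)

```text
time: 43.98
tcp_pos: [0.5608, -0.2288, 0.3074]
tool_rot: [[0.193, 0.96, -0.203], [0.981, -0.189, 0.039], [-0.001, -0.207, -0.978]]
force: [-1.3, -0.6, -1.4]
width: 0.0076
gripper_force: 25.0
```

Emit:
play_rows(
  commands=[
    [[0, 0, -0.002], [0, 0, 0]],
    [[0, 0, 0], [0, 0, 0]],
  ],
)

```text
time: 44.22
tcp_pos: [0.5611, -0.229, 0.3065]
tool_rot: [[0.193, 0.96, -0.203], [0.981, -0.189, 0.039], [-0.001, -0.206, -0.978]]
force: [-1.5, 0.1, 7.3]
width: 0.008
gripper_force: 25.0
```

Contact at the predicted height, so I'll release and lift.

Emit:
play_rows(
  commands=[
    [[0, 0, 0], [0, 0, 0]],
    [[0, 0, 0], [0, 0, 0]],
    [[0, 0, 0], [0, 0, 0]],
    [[0, 0, 0], [0, 0, 0]],
  ],
  claw=0.024,
)

```text
time: 44.72
tcp_pos: [0.5608, -0.2288, 0.3052]
tool_rot: [[0.193, 0.96, -0.203], [0.981, -0.189, 0.04], [-0.0, -0.207, -0.978]]
force: [0.3, 0.2, 0.9]
width: 0.0241
gripper_force: 0.0
```

Emit:
play_rows(
  commands=[
    [[0.0025, -0.0005, 0.012], [0, 0, 0]],
    [[0.005, -0.001, 0.025], [0, 0, 0]],
    [[0.005, -0.001, 0.025], [0, 0, 0]],
    [[0.005, -0.001, 0.025], [0, 0, 0]],
    [[0, 0, 0.03], [0, 0, 0]],
    [[0, 0, 0], [0, 0, 0]],
  ],
)

```text
time: 45.48
tcp_pos: [0.5791, -0.2325, 0.4256]
tool_rot: [[0.193, 0.961, -0.198], [0.981, -0.189, 0.037], [-0.002, -0.202, -0.979]]
force: [0.0, 1.3, -0.1]
width: 0.0242
gripper_force: 0.0
```

```bash
python3 - <<'E'
from h import *
d=snap('wrist','w15');ds=snap('side','d15')
R=tool(CY,13.5);f=C+Ro.from_euler('z',CY,degrees=True).apply([-.081,0,.04])
for c,dd in (('wrist',d),('side',ds)):
    for x in arm.masks_of(c,'green')[:2]: ys,xs=np.nonzero(x['pixels']);print(c,x['score'],xs.min(),xs.max(),ys.min(),ys.max(),x['centre'])
    for n,(y,z) in {'b+':(.058,0),'b-':(-.058,0),'t+':(.058,.08),'t-':(-.058,.08),'tab':(-.04,.122)}.items(): print(n,proj(dd,f+R[:,0]*y-R[:,2]*z).round(1),end=' ')
p=C+Ro.from_euler('z',CY-135,degrees=True).apply([.122,0,0])
goto(p+[0,0,.370],tool(CY-45,0))
E
```

```text
wrist 0.57 321 335 97 220 [325.4, 154.6]
b+ [325.1 102.7] b- [324.9 197.9] t+ [329.1  96.4] t- [328.4 216.2] tab [331.2 210.6] side 0.7 345 382 243 297 [361.4, 271.9]
b+ [344.7 262.3] b- [369.5 298.6] t+ [352.8 242. ] t- [379.5 278.9] tab [380.7 261.5] shift [-0.0864 -0.0305 -0.0513] turn [-0.1192 -0.1798 -0.782 ] rows>= 4.3378819853422055 t 45.675
```

Emit:
play_rows(
  commands=[
    [[-0.0144, -0.0051, 0], [-0.02, -0.03, -0.13]],
    [[-0.0144, -0.0051, 0], [-0.02, -0.03, -0.13]],
    [[-0.0144, -0.0051, 0], [-0.02, -0.03, -0.13]],
    [[-0.0144, -0.0051, -0.015], [-0.02, -0.03, -0.13]],
    [[-0.0144, -0.0051, -0.018], [-0.02, -0.03, -0.13]],
    [[-0.0144, -0.0051, -0.018], [-0.02, -0.03, -0.13]],
    [[0, 0, 0], [0, 0, 0]],
    [[0, 0, 0], [0, 0, 0]],
  ],
  claw=0.045,
)

```text
time: 46.68
tcp_pos: [0.4925, -0.263, 0.3715]
tool_rot: [[0.828, 0.561, 0.0], [0.561, -0.828, -0.002], [-0.001, 0.002, -1.0]]
force: [0.1, -0.7, -1.0]
width: 0.0448
gripper_force: 0.0
```

Emit:
play_rows(
  commands=[
    [[0, 0, -0.019], [0, 0, 0]],
    [[0, 0, -0.019], [0, 0, 0]],
    [[0, 0, -0.018], [0, 0, 0]],
    [[0, 0, 0], [0, 0, 0]],
  ],
)

```text
time: 47.18
tcp_pos: [0.492, -0.2626, 0.3143]
tool_rot: [[0.828, 0.56, -0.002], [0.56, -0.828, -0.001], [-0.002, 0.0, -1.0]]
force: [0.4, 0.4, 0.7]
width: 0.0452
gripper_force: 0.0
```

Emit:
play_rows(
  commands=[
    [[0, 0, 0], [0, 0, 0]],
    [[0, 0, 0], [0, 0, 0]],
    [[0, 0, 0], [0, 0, 0]],
    [[0, 0, 0], [0, 0, 0]],
  ],
  claw=0.0,
  grip_force=15,
)

```text
time: 47.68
tcp_pos: [0.492, -0.2629, 0.3159]
tool_rot: [[0.829, 0.559, 0.001], [0.559, -0.829, -0.003], [-0.001, 0.003, -1.0]]
force: [-0.8, -0.2, 2.8]
width: 0.0156
gripper_force: 15.0
```

Emit:
play_rows(
  commands=[
    [[-0.005, 0.0082, 0], [0, 0, -0.075]],
    [[-0.0044, 0.0085, 0], [0, 0, -0.075]],
    [[-0.0037, 0.0088, 0], [0, 0, -0.075]],
    [[-0.003, 0.0091, 0], [0, 0, -0.075]],
    [[-0.0023, 0.0093, 0], [0, 0, -0.075]],
    [[-0.0015, 0.0095, 0], [0, 0, -0.075]],
    [[-0.0008, 0.0095, 0], [0, 0, -0.075]],
    [[0, 0.0096, 0], [0, 0, -0.075]],
    [[0.0007, 0.0096, 0], [0, 0, -0.075]],
    [[0.0015, 0.0095, 0], [0, 0, -0.075]],
  ],
)

```text
time: 48.92
tcp_pos: [0.4736, -0.1718, 0.3159]
tool_rot: [[0.987, -0.158, -0.0], [-0.158, -0.987, -0.004], [0.0, 0.004, -1.0]]
force: [0.1, -4.9, 1.1]
width: 0.0153
gripper_force: 15.0
```

Emit:
play_rows(
  commands=[
    [[0.0022, 0.0093, 0], [0, 0, -0.075]],
    [[0.0029, 0.0091, 0], [0, 0, -0.075]],
    [[0.0036, 0.0089, 0], [0, 0, -0.075]],
    [[0.0043, 0.0085, 0], [0, 0, -0.075]],
    [[0.005, 0.0082, 0], [0, 0, -0.075]],
    [[0.0056, 0.0078, 0], [0, 0, -0.075]],
    [[0.0062, 0.0073, 0], [0, 0, -0.075]],
    [[0.0068, 0.0068, 0], [0, 0, -0.075]],
    [[0.0073, 0.0062, 0], [0, 0, -0.075]],
    [[0.0077, 0.0057, 0], [0, 0, -0.075]],
  ],
)

```text
time: 50.18
tcp_pos: [0.5257, -0.0938, 0.3159]
tool_rot: [[0.615, -0.789, -0.001], [-0.789, -0.615, -0.002], [0.001, 0.002, -1.0]]
force: [0.5, -5.1, -0.3]
width: 0.0152
gripper_force: 15.0
```

Emit:
play_rows(
  commands=[
    [[0, 0, 0], [0, 0, 0]],
    [[0, 0, 0], [0, 0, 0]],
  ],
)

```text
time: 50.42
tcp_pos: [0.5254, -0.0939, 0.3159]
tool_rot: [[0.618, -0.786, -0.001], [-0.786, -0.618, -0.001], [0.001, 0.001, -1.0]]
force: [2.4, -3.9, 2.1]
width: 0.0155
gripper_force: 15.0
```

Emit:
play_rows(
  commands=[
    [[0, 0, 0], [0, 0, 0]],
    [[0, 0, 0], [0, 0, 0]],
    [[0, 0, 0.02], [0, 0, 0]],
    [[0, 0, 0.03], [0, 0, 0]],
    [[0, 0, 0.04], [0, 0, 0.1]],
    [[-0.01, 0.015, 0.01], [0, 0, 0.16]],
    [[-0.01, 0.015, 0], [0, 0, 0.16]],
    [[-0.01, 0.015, 0], [0, 0, 0.16]],
    [[-0.01, 0.015, 0], [0, 0, 0.16]],
    [[0, 0.015, 0], [0, 0, 0.16]],
  ],
  claw=0.08,
)

```text
time: 51.68
tcp_pos: [0.484, -0.018, 0.415]
tool_rot: [[1.0, -0.001, -0.003], [-0.001, -1.0, -0.002], [-0.003, 0.002, -1.0]]
force: [-0.2, -0.3, -0.3]
width: 0.08
gripper_force: 0.0
```

```bash
python3 - <<'E'
from h import *
s=arm.read_state();print(s['tcp_pos'],s['tool_rot'],s['q'],s['time'])
def ext(m):
    ys,xs=np.nonzero(m);i=[xs.argmin(),xs.argmax(),ys.argmin(),ys.argmax()];return [(int(xs[k]),int(ys[k])) for k in i],len(xs)
for c in ('scene','side','wrist'):
    d=snap(c,c+'16')
    for t in ('block','plain1','green','yellow','red'):
        print(c,t,[(round(r['score'],2),np.round(r['centre']).tolist(),ext(r['pixels'])) for r in arm.masks_of(c,t)[:3]])
E
```

```text
[ 0.484 -0.018  0.415] [[ 1.     -0.001  -0.0026]
 [-0.001  -1.     -0.0021]
 [-0.0026  0.0021 -1.    ]] [-0.0611  0.2024  1.9233 -0.0027  1.0184  1.5122] 51.675
scene block [(0.87, [348.0, 171.0], ([(336, 173), (357, 163), (345, 156), (345, 183)], 441)), (0.67, [397.0, 176.0], ([(382, 183), (409, 161), (390, 157), (392, 192)], 751)), (0.57, [277.0, 177.0], ([(227, 150), (316, 171), (277, 121), (272, 216)], 3446))]
scene plain1 [(0.64, [363.0, 234.0], ([(358, 228), (375, 243), (358, 228), (375, 244)], 49)), (0.54, [372.0, 236.0], ([(355, 221), (385, 248), (355, 221), (384, 249)], 124))]
scene green [(0.82, [289.0, 186.0], ([(268, 187), (304, 183), (291, 159), (275, 203)], 793)), (0.54, [369.0, 237.0], ([(353, 223), (383, 250), (353, 223), (380, 250)], 129)), (0.41, [258.0, 116.0], ([(254, 108), (264, 118), (258, 106), (257, 122)], 134))]
scene yellow [(0.89, [254.0, 178.0], ([(243, 168), (265, 186), (244, 162), (259, 198)], 436))]
scene red [(0.66, [265.0, 150.0], ([(245, 159), (277, 141), (272, 136), (248, 163)], 287))]
side block [(0.94, [292.0, 264.0], ([(281, 256), (305, 258), (2
[... 797 characters left out ...]
), (219, 346)], 1028)), (0.82, [339.0, 237.0], ([(320, 211), (360, 254), (341, 208), (324, 264)], 2051))]
wrist plain1 [(0.9, [163.0, 122.0], ([(92, 105), (226, 142), (93, 102), (217, 146)], 3337)), (0.79, [157.0, 104.0], ([(92, 95), (226, 135), (94, 93), (225, 138)], 1182))]
wrist green [(0.65, [487.0, 105.0], ([(357, 89), (639, 0), (394, 0), (612, 216)], 32323)), (0.61, [436.0, 78.0], ([(394, 123), (482, 103), (449, 0), (428, 134)], 7426))]
wrist yellow [(0.67, [175.0, 83.0], ([(57, 79), (268, 69), (89, 47), (257, 116)], 9021)), (0.56, [566.0, 7.0], ([(477, 0), (618, 12), (477, 0), (576, 24)], 2132))]
wrist red [(0.54, [436.0, 78.0], ([(395, 123), (481, 102), (450, 0), (431, 134)], 7174))]
```

The block has been knocked: scene (355,181) → (348,171). I'll re-measure it and fit the foremost plywood board.

```bash
cat > fit2.py <<'E'
from h import *
from scipy.optimize import minimize
def fitm(V,model,x0,s):
    x0=np.array(x0,float)
    def cost(x):
        c=0
        for d,m in V:
            k=np.zeros((1600,2560),np.uint8)
            h=cv2.convexHull(np.array([proj(d,p) for p in model(x)],np.float32))
            cv2.fillPoly(k,[np.round((h+.5)*4).astype(np.int32)],1)
            k=cv2.resize(k*255,(640,400),interpolation=cv2.INTER_AREA)/255.
            c+=1-np.minimum(k,m).sum()/np.maximum(k,m).sum()
        return c/len(V)
    r=minimize(cost,x0,method='Nelder-Mead',options=dict(initial_simplex=np.vstack([x0]+[x0+np.array(s)*e for e in np.eye(len(x0))]),maxiter=250,xatol=1e-4,fatol=1e-4))
    return r.x,r.fun
def board(x):
    B=(Ro.from_euler('z',x[3],degrees=True)*Ro.from_euler('y',x[2],degrees=True)).as_matrix();o=np.array([x[0],x[1],.004*np.sin(np.radians(x[2]))])
    return [o+B@np.array((s,y,z)) for s in(-.004,.004) for y in(-.058,.058) for z in(0,.08)]
def block(x):
    B=Ro.from_euler('z',x[2],degrees=True).as_matrix();return [np.r_[x[:2],0]+B@np.array((a,b,z)) for a in(-.025,.025) for b in(-.0225,.0225) for z in(0,.076)]
def near(c,t,uv):
    d=snap(c); r=arm.masks_of(c,t); r=[q for q in r if np.hypot(*(np.array(q['centre'])-uv))<25]
    return (d,r[0]['pixels']) if r else None
E
python3 - <<'E'
from fit2 import *
V=[near('scene','block',(348,171)),near('side','block',(292,264))];V=[v for v in V if v]
d,b=V[1];print(tri([(V[0][0],(348,171)),(d,(292,264))]))
for y in (-40,0,30):
    x,c=fitm(V,block,[.455,-.02,y],[.01,.01,15]);print(len(V),x,c)
dw=snap('wrist');print('block in wrist',proj(dw,[x[0],x[1],.04]))
W=[near('wrist','plain1',(163,122)),near('side','plain1',(289,196))];
for v in ([W[0]],[w for w in W if w]): print(fitm(v,board,[.54,.16,28,-7],[.006,.006,4,2]))
E
```

```text
Traceback (most recent call last):
IndexError: list index out of range
```

```bash
python3 - <<'E'
from fit2 import *
V=[near('scene','block',(348,171)),near('side','block',(292,264)),near('wrist','block',(339,237))];print([v is not None for v in V]);V=[v for v in V if v]
for y in (-40,0,30):
    x,c=fitm(V,block,[.455,-.02,y],[.01,.01,15]);print(len(V),x,c)
dw=snap('wrist');print('block in wrist',proj(dw,[x[0],x[1],.04]))
W=[near('wrist','plain1',(163,122)),near('side','plain1',(289,196))];W=[w for w in W if w]
for v in ([W[0]],W): print(len(v),fitm(v,board,[.54,.16,28,-7],[.006,.006,4,2]))
E
```

```text
[True, True, True]
3 [ 0.4225 -0.0414  5.1744] 0.10457874313122291
3 [ 0.4226 -0.0414  5.2734] 0.10400715353049135
3 [ 0.423  -0.042  94.4848] 0.14695021102918984
block in wrist [339.3845 234.5759]
1 (array([ 0.5807,  0.1517, -0.6147, -6.7255]), np.float64(0.2959145919366003))
2 (array([ 0.5384,  0.1622, 33.0385, -5.815 ]), np.float64(0.49101327504930276))
```

Emit:
play_rows(
  commands=[
    [[0.003, 0.0105, 0], [0, 0, 0.16]],
    [[0.003, 0.0105, 0], [0, 0, 0.16]],
    [[0.003, 0.0105, 0], [0, 0, 0.16]],
    [[0.003, 0.0105, 0], [0, 0, 0.16]],
    [[0.003, 0.0105, 0], [0, 0, 0.16]],
    [[0.003, 0.0105, 0], [0, 0, 0.16]],
    [[0.003, 0.0105, 0], [0, 0, 0.16]],
    [[0.003, 0.0105, 0], [0, 0, 0.16]],
    [[0.003, 0.0105, 0], [0, 0, 0.16]],
    [[0, 0, 0], [0, 0, 0]],
  ],
)

```text
time: 54.58
tcp_pos: [0.5122, 0.0764, 0.4153]
tool_rot: [[0.137, 0.991, 0.002], [0.991, -0.137, -0.001], [-0.001, 0.002, -1.0]]
force: [0.6, -0.6, 0.6]
width: 0.0803
gripper_force: 0.0
```

```bash
python3 - <<'E'
from fit2 import *
s=arm.read_state();print(s['tcp_pos'],s['tool_rot'][1])
d=snap('wrist','w17')
M=arm.masks_of('wrist','plain1')
def ext(m):
    ys,xs=np.nonzero(m);i=[xs.argmin(),xs.argmax(),ys.argmin(),ys.argmax()];return [(int(xs[k]),int(ys[k])) for k in i],len(xs)
for r in M: print(round(r['score'],2),np.round(r['centre']),ext(r['pixels']))
for r in M[:3]: print(fitm([(d,r['pixels'])],board,[.545,.16,30,-7],[.006,.006,4,2]))
# row profile through stack
p0=proj(d,[.51,.155,0]);p1=proj(d,[.62,.14,.0]);print(p0,p1)
for p in (.13,.16,.19):
  r=int(round(proj(d,[.55,p,.03])[1]));print(r,[(c,d['image'][r,c].tolist()) for c in range(int(p0[0]),int(p1[0])+10,3)])
E
```

```text
[0.5122 0.0764 0.4153] [ 0.9905 -0.1373 -0.0014]
0.91 [351. 108.] ([(331, 73), (372, 50), (367, 48), (364, 166)], 4343)
0.57 [377. 106.] ([(371, 138), (381, 51), (377, 48), (372, 166)], 986)
(array([ 0.5415,  0.1586, 22.5712, -5.6009]), np.float64(0.04267070305281029))
(array([ 0.592 ,  0.1529, -9.2237, -6.6076]), np.float64(0.08391129184080737))
[310.5449 121.0683] [397.3876 120.8288]
137 [(310, [114, 112, 98]), (313, [115, 111, 97]), (316, [117, 115, 99]), (319, [113, 110, 95]), (322, [120, 117, 102]), (325, [116, 115, 98]), (328, [112, 111, 94]), (331, [116, 114, 97]), (334, [101, 81, 53]), (337, [100, 80, 53]), (340, [59, 43, 32]), (343, [47, 33, 25]), (346, [68, 51, 35]), (349, [93, 73, 50]), (352, [89, 70, 49]), (355, [50, 38, 29]), (358, [80, 63, 44]), (361, [100, 80, 54]), (364, [106, 83, 56]), (367, [120, 95, 62]), (370, [119, 93, 62]), (373, [110, 87, 57]), (376, [119, 96, 62]), (379, [126, 108, 82]), (382, [135, 127, 113]), (385, [135, 126, 113]), (388, [130, 121, 105]), (391, [117, 86, 53]), (394, [124, 93, 58]), (397, [125, 93, 57]), (400, [123, 92, 58]), (403, [125, 93,
[... 807 characters left out ...]
, 98]), (316, [120, 117, 103]), (319, [119, 117, 100]), (322, [116, 114, 100]), (325, [122, 118, 103]), (328, [131, 128, 110]), (331, [213, 208, 180]), (334, [146, 116, 76]), (337, [144, 115, 74]), (340, [65, 42, 30]), (343, [66, 44, 31]), (346, [105, 72, 48]), (349, [94, 75, 50]), (352, [90, 71, 47]), (355, [53, 37, 29]), (358, [54, 41, 28]), (361, [90, 72, 47]), (364, [95, 75, 50]), (367, [120, 94, 62]), (370, [118, 92, 60]), (373, [95, 76, 52]), (376, [120, 94, 62]), (379, [118, 93, 61]), (382, [137, 130, 116]), (385, [135, 127, 114]), (388, [134, 127, 115]), (391, [111, 82, 52]), (394, [115, 87, 53]), (397, [131, 96, 59]), (400, [127, 95, 59]), (403, [125, 94, 59]), (406, [117, 88, 54])]
```

Emit:
play_rows(
  commands=[
    [[-0.01, -0.007, 0], [0, 0, -0.149]],
    [[-0.01, -0.007, 0], [0, 0, -0.149]],
    [[-0.01, -0.007, 0], [0, 0, -0.149]],
    [[-0.01, -0.007, 0], [0, 0, -0.149]],
    [[-0.01, -0.007, 0], [0, 0, -0.149]],
    [[-0.01, -0.007, 0], [0, 0, -0.149]],
    [[-0.01, -0.007, 0], [0, 0, -0.149]],
    [[-0.01, -0.007, 0], [0, 0, -0.149]],
    [[-0.01, -0.007, 0], [0, 0, -0.15]],
    [[0, 0, 0], [0, 0, 0]],
  ],
)

```text
time: 55.92
tcp_pos: [0.4215, 0.0124, 0.4154]
tool_rot: [[0.996, 0.09, -0.001], [0.09, -0.996, -0.003], [-0.001, 0.002, -1.0]]
force: [-0.4, 0.1, 0.6]
width: 0.0796
gripper_force: 0.0
```

```bash
python3 - <<'E'
from fit2 import *
s=arm.read_state();print(s['tcp_pos'],s['tool_rot'][1],s['time'])
d=snap('wrist','w18');print([proj(d,[.4225,-.0414,z]).round() for z in (0,.076)])
for r in arm.masks_of('wrist','block'):
    ys,xs=np.nonzero(r['pixels']);print(r['score'],np.round(r['centre']),xs.min(),xs.max(),ys.min(),ys.max(),len(xs))
V=[near('wrist','block',proj(d,[.4225,-.0414,.04])),near('side','block',(292,264)),near('scene','block',(348,171))];V=[v for v in V if v];print(len(V))
for z0 in (0,.01):
  def blk(x):
    B=Ro.from_euler('z',x[2],degrees=True).as_matrix();return [np.r_[x[:2],0]+B@np.array((a,b,z)) for a in(-.025,.025) for b in(-.0225,.0225) for z in(z0,.076)]
  for y in (-10,50,80): print(z0,fitm(V,blk,[.4225,-.0414,y],[.006,.006,20]),fitm(V[:1],blk,[.4225,-.0414,y],[.006,.006,20]))
ds=arm.get_image('scene');print('brush',onz(ds,(440,243),0),onz(ds,(490,224),0))
E
```

```text
[0.4215 0.0124 0.4154] [ 0.0895 -0.996  -0.0025] 55.925
[array([360., 184.]), array([369., 197.])]
0.66 [258. 238.] 199 288 200 283 3544
0.61 [367. 190.] 343 390 166 217 2200
3
0 (array([ 0.4226, -0.0414,  5.6369]), np.float64(0.13091551523544212)) (array([ 0.4224, -0.0405,  7.2161]), np.float64(0.07950893878647391))
0 (array([  0.4228,  -0.0412, 100.879 ]), np.float64(0.15648876376819823)) (array([ 0.4224, -0.0405, 96.2683]), np.float64(0.12089844820526374))
0 (array([  0.423 ,  -0.0418, 102.1339]), np.float64(0.15863244415176378)) (array([ 0.4227, -0.04  , 96.7369]), np.float64(0.12036495194001962))
0.01 (array([ 0.4239, -0.0411,  5.9137]), np.float64(0.13826313103416618)) (array([ 0.4233, -0.0403,  4.0924]), np.float64(0.06033282996788725))
0.01 (array([ 0.4229, -0.0416, 97.5679]), np.float64(0.16698599155769553)) (array([ 0.4232, -0.0402, 98.164 ]), np.float64(0.12903998630996505))
0.01 (array([ 0.423 , -0.042 , 97.1524]), np.float64(0.16602914964194626)) (array([ 0.4224, -0.0395, 96.2054]), np.float64(0.12750237546695808))
brush [0.4276 0.3222 0.    ] [0.274 0.406 0.   ]
```

Emit:
play_rows(
  commands=[
    [[0.0007, -0.0267, -0.02], [0, 0, 0]],
    [[0.0006, -0.0267, -0.02], [0, 0, 0]],
    [[0, 0, -0.035], [0, 0, 0]],
    [[0, 0, -0.035], [0, 0, 0]],
    [[0, 0, -0.035], [0, 0, 0]],
    [[0, 0, -0.03], [0, 0, 0]],
    [[0, 0, -0.0194], [0, 0, 0]],
    [[0, 0, 0], [0, 0, 0]],
  ],
)

```text
time: 57.38
tcp_pos: [0.423, -0.0403, 0.2199]
tool_rot: [[0.996, 0.092, -0.004], [0.092, -0.996, -0.002], [-0.004, 0.002, -1.0]]
force: [0.2, -0.2, 0.9]
width: 0.0799
gripper_force: 0.0
```

Emit:
play_rows(
  commands=[
    [[0, 0, 0], [0, 0, 0]],
    [[0, 0, 0], [0, 0, 0]],
    [[0, 0, 0], [0, 0, 0]],
    [[0, 0, 0], [0, 0, 0]],
    [[0, 0, 0], [0, 0, 0]],
  ],
  claw=0.03,
  grip_force=40,
)

```text
time: 58.0
tcp_pos: [0.4236, -0.0405, 0.2214]
tool_rot: [[0.996, 0.091, 0.0], [0.091, -0.996, -0.003], [-0.0, 0.003, -1.0]]
force: [-1.1, -0.3, 6.3]
width: 0.0448
gripper_force: 39.7
```

Emit:
play_rows(
  commands=[
    [[0, 0, 0.02], [0, 0, 0]],
    [[0, 0, 0.045], [0, 0, 0]],
    [[0, 0, 0.045], [0, 0, 0]],
    [[0.0134, 0.0339, 0], [0, 0, -0.035]],
    [[0.0134, 0.0339, 0], [0, 0, -0.035]],
    [[0.0134, 0.0339, 0], [0, 0, -0.035]],
    [[0.0134, 0.0339, 0], [0, 0, -0.035]],
    [[0.0134, 0.0339, 0], [0, 0, -0.034]],
    [[0.0134, 0.0339, 0], [0, 0, -0.034]],
    [[0, 0, 0], [0, 0, 0]],
  ],
)

```text
time: 59.25
tcp_pos: [0.5042, 0.1648, 0.3306]
tool_rot: [[0.993, -0.114, -0.001], [-0.114, -0.993, -0.002], [-0.001, 0.002, -1.0]]
force: [-1.0, 0.1, -2.4]
width: 0.0451
gripper_force: 39.7
```

```bash
python3 - <<'E'
from fit2 import *
s=arm.read_state();print(s['tcp_pos'],s['tool_rot'][1],s['time'])
goto([.503,.163,.225],tool(-96.7,0))
# check block's x offset in hand from the scene/side views
V=[]
for c in('scene','side'):
    d=snap(c);e=proj(d,np.array(s['tcp_pos'])-[0,0,.2])
    for r in arm.masks_of(c,'block'):
        ys,xs=np.nonzero(r['pixels']);print(c,e.round(),np.round(r['centre']),round(r['score'],2),len(xs))
E
```

```text
[0.5042 0.1648 0.3306] [-0.1139 -0.9935 -0.002 ] 59.25
shift [-0.0012 -0.0018 -0.1056] turn [ 0.002  -0.0012 -0.0028] rows>= 1.689258224203371 t 59.25
scene [388. 210.] [386. 208.] 0.58 404
side [270. 179.] [242. 241.] 0.97 1293
side [270. 179.] [266. 182.] 0.65 386
```

Emit:
play_rows(
  commands=[
    [[-0.0012, -0.0015, -0.03], [0, 0, 0]],
    [[0, 0, -0.03], [0, 0, 0]],
    [[0, 0, -0.025], [0, 0, 0]],
    [[0, 0, -0.012], [0, 0, 0]],
    [[0, 0, -0.007], [0, 0, 0]],
    [[0, 0, -0.003], [0, 0, 0]],
    [[0, 0, 0], [0, 0, 0]],
  ],
)

```text
time: 60.32
tcp_pos: [0.5028, 0.1615, 0.2244]
tool_rot: [[0.993, -0.116, -0.001], [-0.116, -0.993, -0.002], [-0.0, 0.002, -1.0]]
force: [0.8, 0.2, -2.8]
width: 0.0447
gripper_force: 39.7
```

Emit:
play_rows(
  commands=[
    [[0, 0, -0.001], [0, 0, 0]],
    [[0, 0, -0.001], [0, 0, 0]],
    [[0, 0, 0], [0, 0, 0]],
  ],
)

```text
time: 60.7
tcp_pos: [0.5026, 0.1615, 0.2221]
tool_rot: [[0.993, -0.116, -0.001], [-0.116, -0.993, -0.002], [-0.001, 0.002, -1.0]]
force: [0.1, 0.3, -3.2]
width: 0.0449
gripper_force: 39.7
```

Emit:
play_rows(
  commands=[
    [[0, 0, -0.001], [0, 0, 0]],
    [[0, 0, -0.0007], [0, 0, 0]],
    [[0, 0, 0], [0, 0, 0]],
  ],
)

```text
time: 61.08
tcp_pos: [0.5027, 0.1615, 0.2214]
tool_rot: [[0.993, -0.116, -0.001], [-0.116, -0.993, -0.002], [-0.001, 0.002, -1.0]]
force: [-4.3, -1.4, 12.1]
width: 0.0449
gripper_force: 39.7
```

Emit:
play_rows(
  commands=[
    [[0, 0, 0.0005], [0, 0, 0]],
    [[0, 0, 0], [0, 0, 0]],
    [[0, 0, 0], [0, 0, 0]],
    [[0, 0, 0], [0, 0, 0]],
    [[0, 0, 0.02], [0, 0, 0]],
    [[0, 0, 0.045], [0, 0, 0]],
    [[0, 0, 0.045], [0, 0, 0]],
    [[-0.02, -0.03, 0.045], [0, 0, 0]],
    [[-0.03, -0.05, 0.04], [0, 0, 0]],
    [[0, 0, 0], [0, 0, 0]],
  ],
  claw=0.07,
)

```text
time: 62.32
tcp_pos: [0.4552, 0.0857, 0.4135]
tool_rot: [[0.993, -0.119, 0.003], [-0.119, -0.993, -0.002], [0.003, 0.001, -1.0]]
force: [0.6, 0.1, 0.2]
width: 0.07
gripper_force: 0.0
```

```bash
python3 - <<'E'
from fit2 import *
s=arm.read_state();print(s['tcp_pos'],s['time'],s['width'])
V=[]
for c in('scene','side','wrist'):
    d=snap(c,c+'20');e=proj(d,[.503,.162,.045])
    rs=arm.masks_of(c,'block')
    for r in rs:
        dist=np.hypot(*(np.array(r['centre'])-e)); print(c,round(r['score'],2),round(dist,1),int(r['pixels'].sum()))
        if dist<12: V.append((d,r['pixels']))
    for t in ('plain1','red','yellow','green'): print(c,t,[(round(r['score'],2),np.round(r['centre']).tolist(),int(r['pixels'].sum())) for r in arm.masks_of(c,t)[:2]])
print(fitm(V,block,[.503,.162,-7],[.006,.006,8]))
d=snap('wrist');e=proj(d,[.55,.158,.03])
for r in arm.masks_of('wrist','plain1'):
    print(r['score'],r['centre'],e,fitm([(d,r['pixels'])],board,[.5415,.1586,22.5,-6],[.006,.006,4,2]))
E
```

```text
[0.4552 0.0857 0.4135] 62.325 0.0699513333760409
scene 0.89 42.5 542
scene 0.68 3.1 418
scene plain1 [(0.66, [367.0, 235.0], 139), (0.62, [371.0, 237.0], 205)]
scene red [(0.58, [263.0, 150.0], 274), (0.28, [260.0, 114.0], 144)]
scene yellow [(0.59, [255.0, 180.0], 474), (0.38, [276.0, 177.0], 3304)]
scene green [(0.93, [290.0, 186.0], 730), (0.67, [263.0, 150.0], 265)]
side 0.8 5.7 507
side 0.55 125.3 6474
side plain1 [(0.64, [290.0, 192.0], 594), (0.21, [411.0, 241.0], 420)]
side red [(0.77, [401.0, 281.0], 1109), (0.49, [288.0, 194.0], 581)]
side yellow [(0.66, [409.0, 241.0], 295), (0.48, [298.0, 189.0], 47)]
side green [(0.86, [368.0, 234.0], 372)]
wrist 0.97 0.4 2427
wrist 0.77 136.9 3906
wrist 0.49 247.6 469
wrist plain1 [(0.86, [247.0, 101.0], 4185), (0.59, [237.0, 77.0], 1053)]
wrist red [(0.39, [242.0, 79.0], 1161), (0.35, [244.0, 102.0], 4258)]
wrist yellow []
wrist green [(0.88, [540.0, 38.0], 7634), (0.44, [547.0, 88.0], 20530)]
(array([ 0.5009,  0.1598, -8.0836]), np.float64(0.1294252606027553))
0.66 [239.0, 79.6] [250.5072 113.8308] (array([ 0.5884,  0.1533, -6.4342, -6.6175]), np.float64(0.14230322397511408))
0.65 [246.4, 102.1] [250.5072 113.8308] (array([ 0.5417,  0.1593, 22.107 , -5.9227]), np.float64(0.04667257470186559))
0.23 [549.4, 90.9] [250.5072 113.8308] (array([ 0.5415,  0.1586, 22.5   , -6.    ]), np.float64(1.0))
```

The block stands upright about 1.1 cm in front of the foremost plywood board and is centred on it. Red, yellow and green are at stops 3, 2 and 1. The plywood boards haven't moved.

```bash
python3 -c "
from workcell import arm
print(arm.sign_off())"
```

```text
the job is handed in; nothing more can be done
None
```

The job is handed in: red, yellow and green each stand leaning in an easel, with the carousel turned one stop after each board. The plywood boards still lean in place, and the small blue block stands upright about 1 cm in front of the foremost one; I checked these last placements by measurement only, because the picture allowance was used up.

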